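# Tidy the console: each ornament back on its cork pad

### The job

Tidy the console: put the jar, the remote, the paperweight and the bottle opener each on the cork pad cut for it, lying or standing flat and centred on its grey outline, the remote and the opener lined up with theirs and the opener's ring on the round end. Keep the jar upright, leave the peg board and the candle where they are, and let go of everything at the end.

Things in the scene. Friction and masses are not known exactly. Their poses are not given: they have to be found in the camera images.
- jar: Squat white ceramic jar with a ribbed white twist cap (cap stays on), upright and loose, about 300 g. Straight round body 60 mm across from the foot to 48 mm height, shoulder in to a cap 46 mm across; 75 mm tall in all. Origin: centre of the foot; z up the jar's axis. x and y mean nothing (round).
- remote: Black plastic universal remote with grey round buttons, lying loose face up, about 120 g: a bar 42 mm wide (its x), 140 mm long (its y), 20 mm thick (its z, up). Origin: centre of the underside. Either end may point either way.
- paperweight: Green glass paperweight, loose, about 160 g: round, 44 mm across with straight sides up to 26 mm, domed top at 38 mm. Origin: centre of the flat underside; z up. x and y mean nothing (round).
- opener: Steel bottle opener lying flat and loose, about 90 g, 10 mm thick and 115 mm long: a ring head 40 mm across, and a straight handle 16 mm wide. Origin: under the centre of the ring head, on the underside. Its y points from the handle to the head: the ring's outer end is at y = +20 mm, the handle runs to y = -95 mm; the centre of mass is near y = -42 mm. z up.
- jar_pad: Larger round cork pad, fixed flat on the console, 88 mm across, 4 mm thick, with a thin grey inlay 60 mm across in its middle, the jar's footprint. Origin: centre of the pad's underside; z up.
- weight_pad: Smaller round cork pad, fixed flat on the console, 64 mm across, 4 mm thick, with a thin grey inlay 44 mm across in its middle, the paperweight's footprint. Origin: centre of the pad's underside; z up.
- remote_pad: Rectangular cork pad, fixed flat on the console, 66 mm (its x) by 164 mm (its y), 4 mm thick, with a thin grey inlay 42 by 140 mm in its middle, the remote's footprint. Origin: centre of the pad's underside; z up.
- opener_pad: Keyhole-shaped cork pad, fixed flat on the console, 139 mm long (its y), 4 mm thick: a round part 64 mm across centred at y = +37.5 mm, and a straight part 40 mm wide running to y = -69.5 mm. A thin grey inlay in the opener's outline lies on it: head centred at x = 0, y = +37.5 mm, handle along x = 0 towards -y down to y = -57.5 mm. Origin: middle of the pad's length, on its underside; z up.
- pegboard: Bystander: small wooden peg board, 60 mm (its x) by 110 mm (its y), 18 mm thick, loose, with three white plastic pegs standing up to 56 mm. Stays where it is. Origin: centre of the underside.
- candle: Bystander: candle in a round terracotta cup, 50 mm across, 45 mm tall, loose, wick to 55 mm. Stays where it is. Origin: centre of the underside.
Things that resemble listed ones, but are neither listed nor needed, are in the scene too. Leave any blue or red look-alike of the jar alone.

How it is judged:
By the outcome, as a careful person would: the job done as asked, in the order asked, and still so for the second after the job is handed in, with the robot touching nothing.
It also fails if it takes over 115 s, if anything falls off the work surface, if the arm or the gripper's body presses on something with over 40 N, if the wrist force passes 120 N, or if a joint passes its speed limit or range.

### The arm

A 6-joint arm with a two-finger parallel gripper is mounted at the origin on the work surface. World frame = base frame: x ahead of the robot, y to its left, z up, the work surface at z = 0. Lengths are in m, angles in rad, forces in N, time in s.
With the tool pointing down it reaches from about 0.35 to 0.775 m from the base axis. Payload 7.3 kg.
Tool frame: the origin (TCP) lies on the centre line of the jaws, within the pads' length; the fingertips stand 25 mm ahead of it and the grasp point (between the pads) lies 6 mm ahead of it; z points along the fingers, y is the direction in which the jaws open and shut (so a half turn about z gives the same grasp; the last joint's range is limited). The gripper opens to 92 mm and grips with 3 to 60 N. Pads are 19 mm wide; open, the fingers measure 130 mm over their backs; the gripper's body (75 mm by 190 mm) begins 47 mm behind the grasp point.
Start: joints at [1.171, 0.342, 1.524, -0, 1.275, -0.146], TCP at [0.132, 0.508, 0.252] pointing down, gripper open.
Joint ranges: [-2.53, 2.53], [-0.77, 2.02], [0.04, 2.7], [-1, 4.14], [0.28, 2.66], [-3.11, 3.11]. Speed limits (rad/s): [2.57, 2.57, 3.14, 3.14, 3.14, 3.14].

### API

Orientations are given as [roll, pitch, yaw] about the fixed x, y, z axes, in that order (R = Rz(yaw) Ry(pitch) Rx(roll)).
In Python, from cell import telemetry, read_camera, workorder gives the robot as it stands.
- The arm moves only by the shell command python3 -m creep 'ROWS' [FORCE]. ROWS is JSON, one flat list of numbers, 5 for each row, row after row: the opening, from 0 (shut) to 1 (fully open), then the shift along the world's x, y, z in m, then the turn about the world's z in rad. A call has 1 to 12 rows; each row shifts and turns the pose as measured when the row begins; what a row does not reach is not made up. A row lasts 1/8 s, in which the tool goes at most 62.5 mm and 10.7 degrees, less where a joint would pass 70% of its speed; a pose out of reach is approached as far as the arm can. A call is refused whole if a number of a shift passes 0.0625 or a number of a turn 0.188, either way. A call with a gripper value outside its range is refused whole. The fingers move at their own pace and stop on an object; FORCE is the grip in N (left out, the last holds). Time passes only in rows, so rows that do not move let the fingers close. It gives the time, the measured TCP pose, the force and the opening at its end, in the units of the state.
- telemetry.observe(): the state, without advancing time (a new reading comes with each control period).
- read_camera(name): name is "side" or "top" or "wrist"; returns a dict with "image" (384x512x3 uint8, red, green, blue), "fovy" (degrees; the focal length in pixels is half the picture's height over the tangent of half this angle, whatever the lens; pixels are square), "cx", "cy" (the principal point, pixels), "R" (3x3) and "t" (3): a world point X has camera coordinates R X + t. Camera axes: x right, y down, z forward; pixel columns grow to the right and rows downward; lengths in m; the calibration is good to about 2 mm. A picture is of the moment at which its call begins. There is no depth.
- workorder.hand_in(): hands the job in, once; it reports no verdict.
The state is a dict: "time": time; "qpos": joint angles; "qvel": joint speeds; "joint_efforts": joint torques, N m; "tool_pos": TCP position; "tool_rot": TCP orientation; "contact_force": force on the tool from outside, world axes, zero at the start; "torque": the same for the moment, N m; "opening": finger opening in m.
Only numpy, scipy, OpenCV 4.12 (cv2) and the standard library are available. Lean on these libraries where they do the work, as an engineer would, in place of code of your own. Each camera call takes 0.05 s, during which the arm holds its last target.

## Working session

There is one attempt and no reset: what is moved stays moved. The work goes in short steps, Python scripts to look and compute and a shell command to move; the robot and the scene stay as the last step left them, time stands still between calls to the robot, and variables do not carry over. Pictures are saved under pics/ and viewed, and the job is handed in when it is done.

```bash
ls; mkdir -p pics; python3 - <<'E'
from cell import telemetry, read_camera
import cv2
print(telemetry.observe())
for n in ("top","side","wrist"):
    c=read_camera(n); cv2.imwrite(f"pics/{n}0.png",c["image"][:,:,::-1])
    print(n,c["fovy"],c["cx"],c["cy"],c["R"],c["t"])
E
```

```text
pics
{'time': 0.0, 'qpos': array([ 1.17099380e+00,  3.42731781e-01,  1.52500402e+00, -1.24637422e-05,
        1.27537938e+00, -1.45970106e-01]), 'qvel': array([ 0.00035464, -0.00037063, -0.000585  , -0.00121808,  0.00053093,
        0.00025637]), 'joint_efforts': array([ 5.67388270e-04, -4.31236911e+01, -2.44222695e+01,  7.18102790e-02,
        5.57763828e-02, -1.50990586e-04]), 'tool_pos': array([0.13166133, 0.50785262, 0.25104476]), 'tool_rot': array([-3.14008459e+00, -2.09663200e-04,  2.88776372e+00]), 'contact_force': array([-0.49317995, -0.62011256,  0.39527503]), 'torque': array([-0.01198991, -0.01040572,  0.03238488]), 'opening': 0.09157484311773015}
top 52.97966107643699 257.2488511315016 188.88740083890173 [[ 0.01124129 -0.99986221  0.01221439]
 [-0.99161595 -0.01271948 -0.12859249]
 [ 0.12873013 -0.01066644 -0.9916223 ]] [-0.02166358  0.55474101  1.11470481]
side 56.66358074291072 253.96389100771904 195.6653826931539 [[ 0.99238038 -0.12160746 -0.01981953]
 [-0.09725905 -0.67439363 -0.73193846]
 [ 0.07564302  0.72828899 -0.68108243]] [-0.56103186  0.08581044  0.9027436 ]
wrist 61.82082187918692 264.1286166247418 193.50205818400812 [[ 0.25115124  0.96794617 -0.00180638]
 [ 0.92562411 -0.23962337  0.29291748]
 [ 0.2830955  -0.07523862 -0.95613602]] [-0.52450709 -0.0367463   0.39049564]
```

View pics/top0.png

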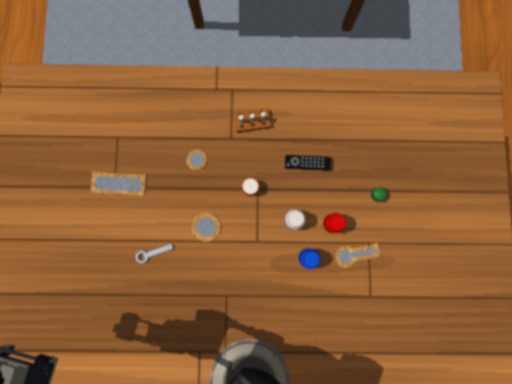

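View pics/side0.png

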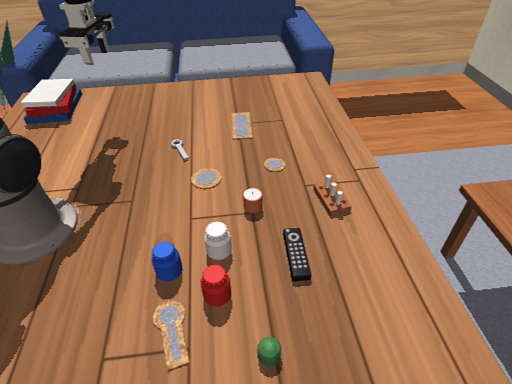

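View pics/wrist0.png

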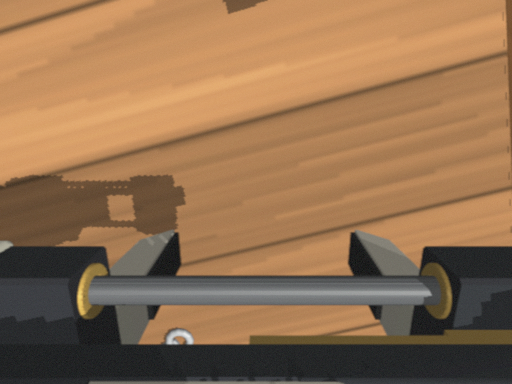

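Top view: the remote is at (308,163), the white jar (295,219), blue and red decoys (310,259) and (335,223), the paperweight (380,195), and the opener (154,254) with its ring at (141,257). The pads are: remote (118,183), weight (197,160), jar (206,227) and opener (358,255), with its ring at (345,257). The candle is at (250,187) and the pegboard at (255,121). Next I'll measure them.

```bash
cat > h.py <<'E'
import numpy as np, cv2
from cell import telemetry, read_camera
def f(c): return c["image"].shape[0]/2/np.tan(np.radians(c["fovy"])/2)
def cast(c,uv,z):
    uv=np.atleast_2d(np.float64(uv)); F=f(c)
    d=np.c_[(uv[:,0]-c["cx"])/F,(uv[:,1]-c["cy"])/F,np.ones(len(uv))]
    R=np.array(c["R"]);t=np.array(c["t"]); o=-R.T@t; w=d@R
    return o+w*((z-o[2])/w[:,2])[:,None]
def proj(c,X):
    p=np.atleast_2d(X)@np.array(c["R"]).T+c["t"]; return p[:,:2]/p[:,2:]*f(c)+[c["cx"],c["cy"]]
def blobs(mask,amin=30):
    n,l,s,ce=cv2.connectedComponentsWithStats(mask.astype(np.uint8),connectivity=8)
    return [(s[i],ce[i],l==i) for i in range(1,n) if s[i][4]>=amin]
def masks(im):
    hsv=cv2.cvtColor(im,cv2.COLOR_RGB2HSV); H,S,V=[hsv[...,i].astype(int) for i in range(3)]
    I=im.astype(int); r,g,b=I[...,0],I[...,1],I[...,2]
    return dict(inlay=(b>r+8)&(b<235)&(S<110)&(V>110), white=(S<45)&(V>150), black=(V<55), green=(g>r+25)&(g>b+15),
      blue=(b>r+80), red=(r>150)&(g<60))
def save(n,im,roi=None,k=1):
    if roi: x0,y0,x1,y1=roi; im=im[y0:y1,x0:x1]
    cv2.imwrite(f"pics/{n}.png",cv2.resize(im[:,:,::-1],None,fx=k,fy=k,interpolation=cv2.INTER_CUBIC))
E
python3 - <<'E'
from h import *
c=read_camera("top"); im=c["image"]; m=masks(im)
for k,M in m.items():
    M=M.copy(); M[:100]=0; M[300:]=0
    for s,ce,l in blobs(M,25):
        z=dict(inlay=.004,green=.02,black=.02).get(k,.05)
        if k=="white": z=.01 if ce[0]<180 else .075
        ys,xs=np.nonzero(l); P=cast(c,np.c_[xs,ys],z)[:,:2]
        (cc,sz,a)=cv2.minAreaRect(P.astype(np.float32)*1000)
        q=P-P.mean(0); w,v=np.linalg.eigh(q.T@q)
        print(k,s,ce.round(1),"mean",P.mean(0).round(4),"rect",np.round(cc,1),np.round(sz,1),"ax",np.degrees(np.arctan2(v[1,1],v[0,1])).round(1))
save("topz",im,(80,100,400,290),2.5)
E
```

```text
inlay [191 155  11  10  87] [196.1 159.4] mean [0.6486 0.1748] rect [648.4 175.2] [28.4 31. ] ax 116.6
inlay [ 96 178  44  12 428] [117.5 183.4] mean [0.5704 0.4127] rect [570.7 412.4] [130.6  31.3] ax 87.4
inlay [198 219  16  16 209] [205.4 226.6] mean [0.4419 0.1403] rect [442.3 140. ] [45.4 45.4] ax 112.1
inlay [341 250  33  12 120] [351.5 254.8] mean [ 0.3625 -0.3016] rect [ 360.5 -318.7] [27.2 99. ] ax 102.3
white [244 180  13  13 140] [250.1 185.8] mean [0.5585 0.0061] rect [558.1   6.5] [35.  34.7] ax 45.8
white [285 210  19  19 282] [294.  218.9] mean [ 0.4647 -0.1207] rect [ 464.5 -120.7] [51.5 51.6] ax 127.3
white [136 244  36  19 194] [153.1 252.3] mean [0.3639 0.293 ] rect [360.6 290.8] [ 33.7 109.3] ax 110.5
black [286 156  45  14 325] [309.7 163.2] mean [ 0.6384 -0.1749] rect [ 640.4 -169.5] [135.5  38.8] ax 87.8
green [372 188  15  13 149] [379.  193.7] mean [ 0.547 -0.385] rect [ 546.3 -384.9] [42.7 37.1] ax 102.1
blue [300 249  20  20 309] [309.4 258.4] mean [ 0.3527 -0.1678] rect [ 352.5 -168. ] [55. 54.] ax 71.9
red [325 213  21  19 293] [334.8 222.2] mean [ 0.4579 -0.2427] rect [ 458.8 -242.7] [52.2 57. ] ax 103.4
```

View pics/topz.png

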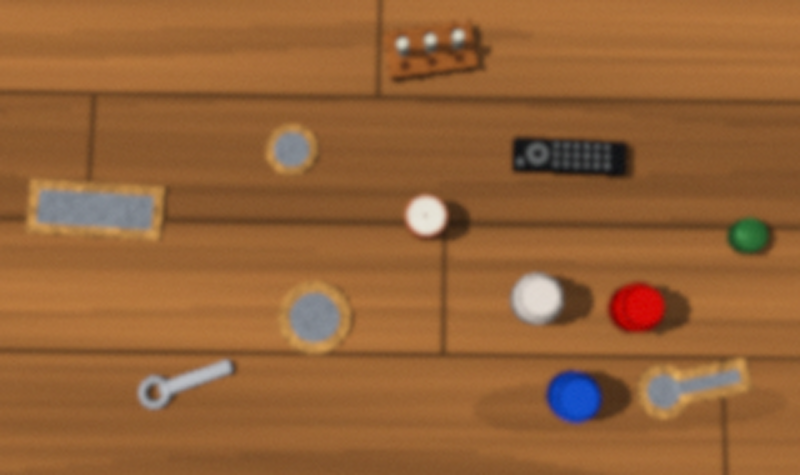

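```bash
python3 -m creep '[1,0.05,-0.035,0,0, 1,0.05,-0.035,0,0, 1,0.05,-0.035,0,0, 1,0.05,-0.035,0,0.17, 1,0.05,-0.035,0,0.17, 1,0.012,-0.06,0,0.17, 1,0.012,-0.06,0,0.17, 1,0.012,-0.06,0,0.17, 1,0.012,-0.06,0,0.17, 1,0.012,-0.06,0,0.17, 1,0.012,-0.06,0,0, 1,0.012,-0.06,0,0]' 20
python3 - <<'E'
from h import *
c=read_camera("wrist"); save("w1",c["image"])
R=np.array(c["R"]); print(-R.T@c["t"],telemetry.observe()["tool_pos"],R[2])
E
```

```text
time: 1.7
tool_pos: [0.4594, -0.0584, 0.2501]
tool_rot: [-3.14, 0.001, -2.285]
contact_force: [0.2, 0.1, -0.4]
opening: 0.0918
[ 0.40752155 -0.11806415  0.38208647] [ 0.46082892 -0.06534316  0.25003601] [ 0.19318541  0.22053569 -0.95605617]
```

View pics/w1.png

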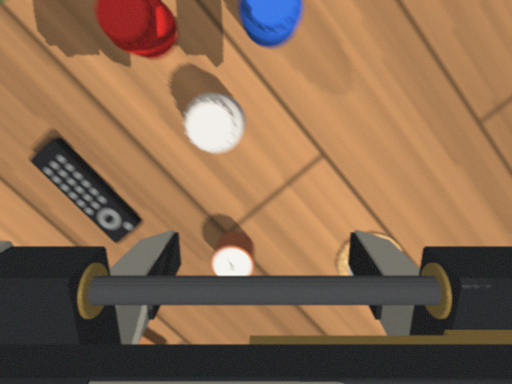

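Wrist view: the jar cap is at about (214,122), the red and blue decoys are at the top, the remote at (87,190) and the candle at (232,255).

```bash
python3 - <<'E'
from h import *
c=read_camera("wrist"); im=c["image"]; m=masks(im)
for s,ce,l in blobs(m["white"][:230],300):
    ys,xs=np.nonzero(l); P=cast(c,np.c_[xs,ys],.075)[:,:2]*1000
    cnt,_=cv2.findContours(np.uint8(l),0,2); (x,y),r=cv2.minEnclosingCircle(cnt[0])
    print(s,ce,P.mean(0), cv2.minAreaRect(np.float32(P)), (x,y,r), cast(c,(x,y),.075))
for s,ce,l in blobs(m["black"][:230],300):
    ys,xs=np.nonzero(l); P=cast(c,np.c_[xs,ys],.02)[:,:2]*1000
    print("bl",s,cv2.minAreaRect(np.float32(P)))
save("w1z",im,(150,60,300,200),4)
print(proj(c,[[.4645,-.1207,.075],[.4645,-.1207,0]]))
E
```

```text
[ 194  102   58   57 2513] [222.49900517 130.23517708] [ 459.94240236 -127.86301084] ((460.37493896484375, -127.63932037353516), (53.602455139160156, 52.48774337768555), 10.676800727844238) (222.43609619140625, 129.815673828125, 28.817731857299805) [[ 0.45960257 -0.12830697  0.075     ]]
bl [  41  144  108   86 2408] ((635.2894897460938, -170.76885986328125), (135.05023193359375, 46.82391357421875), 87.86808776855469)
[[224.17065524 139.3443234 ]
 [232.13315609 131.12890797]]
```

View pics/w1z.png

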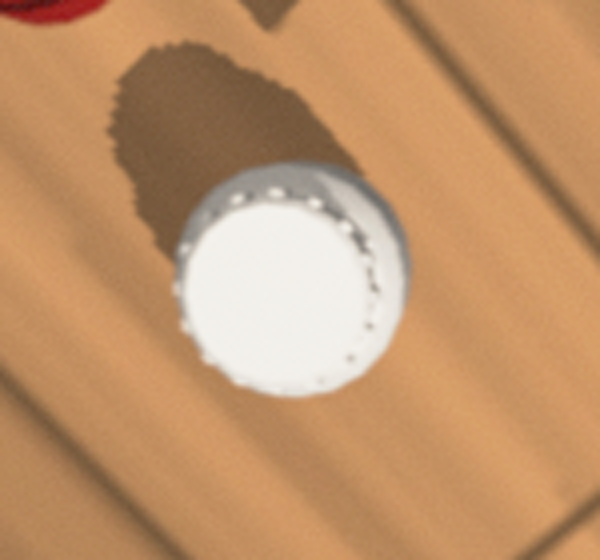

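```bash
python3 - <<'E'
from h import *
c=read_camera("wrist"); im=c["image"]
print(telemetry.observe()["tool_pos"])
g=im.min(2); 
for th in (215,225,232):
  for s,ce,l in blobs((g>th)[:230],300):
    cnt,_=cv2.findContours(np.uint8(l),0,2); 
    (x,y),(a,b),_=cv2.fitEllipse(max(cnt,key=len)); print("w",th,s[4],x,y,a,b,cast(c,(x,y),.075))
t=read_camera("top"); g=t["image"].min(2); print(g[210:230,284:306])
for th in (175,190,200,210):
  for s,ce,l in blobs((g>th)[200:240,270:320],60):
    print("t",th,s[4],ce,cast(t,ce+[270,200],.075))
E
```

```text
[ 0.45942459 -0.05904246  0.24966454]
w 215 1855 217.820068359375 132.3050994873047 43.90409469604492 52.56196212768555 [[ 0.46334273 -0.12545866  0.075     ]]
w 225 1607 215.89010620117188 131.71896362304688 41.579952239990234 47.926185607910156 [[ 0.4643363  -0.12705903  0.075     ]]
w 232 1455 215.38633728027344 131.3088836669922 40.16839599609375 45.01523971557617 [[ 0.46442917 -0.12764974  0.075     ]]
[[137 138 138 140 140 139 142 141 143 143 144 141 142 143 142 141 141 142
  141 139 137 138]
 [134 134 137 137 138 139 138 140 139 141 142 141 140 142 143 144 141 141
  141 142 138 141]
 [133 133 134 134 135 137 136 136 139 139 140 139 140 141 141 142 143 141
  141 143 143 143]
 [130 132 133 132 133 133 136 135 136 137 137 137 138 138 139 140 140 140
  140 142 143 140]
 [130 128 130 131 131 132 132 133 134 134 136 134 136 137 138 139 138 138
  140 141 141 140]
 [126 129 129 129 129 129 129 131 130 133 134 134 134 137 136 136 137 137
  136 139 138 138]
 [126 127 126 129 127 129 129 130 128 131 133 130 133 134 134 136 133 137
  135 138 136 138]
 [125 124 126 129 127 127 128 129 129 
[... 471 characters left out ...]
2 122 122 124 125 126 127 126
  126 127 124 127]
 [114 112 114 114 115 115 120 119 119 120 121 119 123 124 122 121 123 124
  125 124 124 127]
 [110 112 112 113 112 113 116 116 116 117 118 119 118 121 120 120 122 124
  121 124 125 123]
 [108 106 108 110 110 110 112 113 112 114 116 117 115 116 120 116 120 120
  120 120 122 122]
 [102 105 107 107 109 109 110 111 110 110 116 114 114 114 118 117 118 116
  119 118 121 119]
 [ 99  99 102 104 105 107 105 106 107 111 111 111 113 113 113 113 116 116
  116 118 118 118]
 [ 95  97  96  99 100 103 104 103 106 107 110 108 109 110 111 112 113 113
  115 115 114 112]
 [ 88  90  90  92  96  98  98  99 101 103 104 104 105 106 109 107 111 110
  110 113 113 108]]
```

```bash
python3 - <<'E'
from h import *
t=read_camera("top"); im=cv2.imread("pics/top0.png")[:,:,::-1]
g=im.min(2)
for th in (180,190,200,205,210):
  for s,ce,l in blobs((g>th)[200:240,270:320],60):
    print("t",th,s[4],cast(t,ce+[270,200],.075))
# opener-ring, pads' cork outline etc: dims
hsv=cv2.cvtColor(im.copy(),cv2.COLOR_RGB2HSV)
cork=((hsv[...,0]>=14)&(hsv[...,0]<26)&(hsv[...,2]>165))|masks(im)["inlay"]
cork[:100]=0;cork[300:]=0
for s,ce,l in blobs(cork,80):
    l=cv2.morphologyEx(np.uint8(l),cv2.MORPH_CLOSE,np.ones((5,5)))
    cnt,_=cv2.findContours(l,0,1); P=cast(t,max(cnt,key=len).reshape(-1,2),.004)[:,:2]*1000
    print(s,ce.round(1),cv2.minAreaRect(np.float32(P)), cv2.minEnclosingCircle(np.float32(P)))
save("cork",np.repeat(np.uint8(cork)[...,None]*255,3,2),(80,100,400,290),2.5)
E
```

```text
t 180 193 [[ 0.46640526 -0.1219014   0.075     ]]
t 190 155 [[ 0.46663234 -0.12397282  0.075     ]]
t 200 121 [[ 0.46623081 -0.12460925  0.075     ]]
t 205 97 [[ 0.4661353  -0.12480157  0.075     ]]
[   0  100  230   35 4812] [ 92.  117.1] ((780.5973510742188, 435.2577209472656), (110.22112274169922, 718.1796264648438), 0.9041347503662109) ((812.6565551757812, 436.11065673828125), 359.4821472167969)
[ 234  100  269   38 4926] [382.4 114.2] ((792.0543212890625, -362.8218688964844), (848.53662109375, 115.79569244384766), 89.29220581054688) ((797.2173461914062, -363.11041259765625), 425.1022033691406)
[186 150  20  19 112] [193.6 158.2] ((650.186279296875, 179.5223388671875), (49.42953109741211, 63.2594108581543), 60.98614501953125) ((648.0223999023438, 175.0794219970703), 32.00408935546875)
[191 155  11  10  85] [196.2 159.4] ((648.4049072265625, 175.2295684814453), (28.368520736694336, 30.996305465698242), 0.798149049282074) ((648.9597778320312, 174.74337768554688), 16.07451629638672)
[ 91 172  53  25 361] [111.4 186.2] ((569.8942260742188, 413.4813232421875), (162.98834228515625, 67.
[... 1990 characters left out ...]
, 66.8921890258789), 0.6795083284378052) ((459.73602294921875, -58.229583740234375), 33.72271728515625)
[260 229  93  12 457] [291.1 236. ] ((421.52606201171875, -164.53866577148438), (279.09454345703125, 30.4114933013916), 89.79613494873047) ((424.5940246582031, -164.5387420654297), 140.0169219970703)
[335 243  45  25 497] [355.  254.2] ((361.4363708496094, -319.3802490234375), (62.99602127075195, 134.04673767089844), 5.744018077850342) ((366.65435791015625, -318.42425537109375), 68.00476837158203)
[316 281  51   5 159] [342.  283.1] ((279.1778564453125, -268.3882141113281), (11.672767639160156, 149.5391845703125), 0.5629980564117432) ((276.3469543457031, -268.416015625), 74.76976013183594)
```

View pics/cork.png

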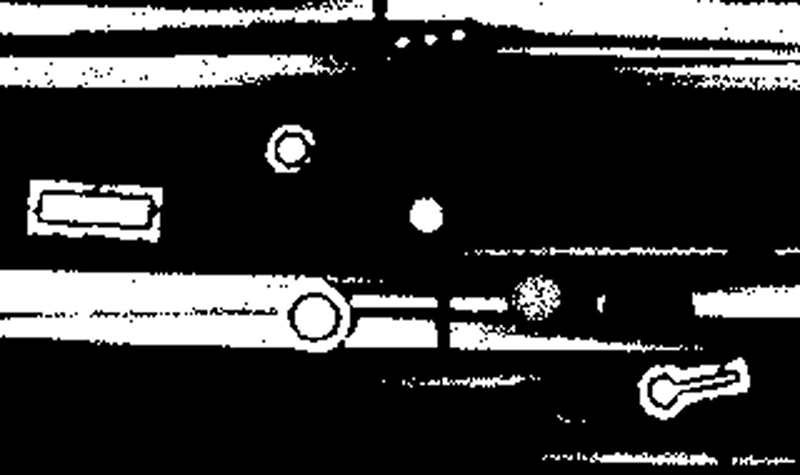

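```bash
python3 -m creep '[1,0.003,-0.033,-0.03,0, 1,0.0025,-0.0335,-0.03,0, 1,0,0,-0.05,0, 1,0,0,0,0,1,0,0,0,0]'; python3 - <<'E'
from h import *
print(telemetry.observe()["tool_pos"])
c=read_camera("wrist"); save("w2",c["image"]); print(proj(c,[[.465,-.1255,.075]]))
E
```

```text
time: 2.58
tool_pos: [0.4662, -0.116, 0.1402]
tool_rot: [-3.138, 0.003, -2.272]
contact_force: [0.1, 0.6, 0.4]
opening: 0.0919
[ 0.46619557 -0.1159563   0.14022485]
[[256.65048578 208.63900523]]
```

View pics/w2.png

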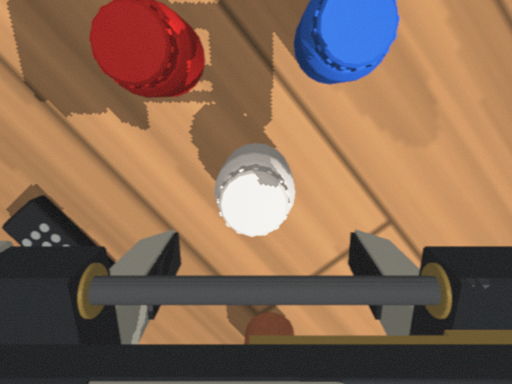

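```bash
python3 - <<'E'
from h import *
c=read_camera("wrist"); im=c["image"]; print(telemetry.observe()["tool_pos"])
g=im.min(2)
for th in (222,232):
  for s,ce,l in blobs((g>th)[:245],300):
    cnt,_=cv2.findContours(np.uint8(l),0,2); 
    (x,y),r=cv2.minEnclosingCircle(max(cnt,key=len)); print(th,s,x,y,r,cast(c,(x,y),.075),ce)
E
```

```text
[ 0.46610403 -0.11618066  0.14036743]
222 [ 221  174   72   62 3105] 257.3125 202.9375 36.371124267578125 [[ 0.46185373 -0.12811717  0.075     ]] [254.25410628 205.31723027]
232 [ 222  175   64   60 2889] 254.5 205.0 32.77585220336914 [[ 0.46417379 -0.12821977  0.075     ]] [253.06438214 205.55520942]
```

```bash
python3 -m creep '[1,-0.002,-0.013,0,0, 1,0,0,0,0]';  python3 -m creep '[1,0,0,0,0, 1,0,0,-0.03,0, 1,0,0,-0.03,0, 1,0,0,-0.03,0, 1,0,0,0,0, 1,0,0,0,0]'
```

```text
time: 2.92
tool_pos: [0.4652, -0.13, 0.1428]
tool_rot: [-3.133, 0.005, -2.271]
contact_force: [-0.3, 0.4, 0.1]
opening: 0.0922
time: 3.68
tool_pos: [0.4668, -0.1313, 0.0535]
tool_rot: [-3.127, 0.006, -2.273]
contact_force: [-0.1, 0.3, 0.8]
opening: 0.0917
```

```bash
python3 -m creep '[1,-0.002,0.004,-0.01,0, 1,0,0,0,0]';  python3 -m creep '[0.6,0,0,0,0, 0.4,0,0,0,0, 0.4,0,0,0,0,0.4,0,0,0,0]' 20
```

```text
time: 3.92
tool_pos: [0.4656, -0.1274, 0.0447]
tool_rot: [-3.124, 0.007, -2.273]
contact_force: [-0.0, 0.2, -0.6]
opening: 0.0916
time: 4.42
tool_pos: [0.4662, -0.1276, 0.0457]
tool_rot: [-3.122, 0.008, -2.273]
contact_force: [-0.9, 0.2, -1.2]
opening: 0.06
```

```bash
python3 -m creep '[0.4,0,0,0.06,0, 0.4,0,0.02,0.055,0, 0.4,0.003,0.06,0,0, 0.4,0.003,0.06,0,0, 0.4,0.003,0.06,0,0, 0.4,0.003,0.06,0,0, 0.4,0.003,0.06,0,0, 0.4,0.003,0.06,0.02,0, 0.4,0,0,0,0]'; python3 - <<'E'
from h import *
c=read_camera("wrist"); im=c["image"]; save("w3",im); print(telemetry.observe()["tool_pos"])
m=masks(im)
for s,ce,l in blobs(m["inlay"][:260],800): print(s,ce,cast(c,ce,.004))
E
```

```text
time: 5.55
tool_pos: [0.481, 0.2612, 0.1803]
tool_rot: [-3.127, 0.007, -2.277]
contact_force: [-0.4, -1.7, -1.9]
opening: 0.0594
[0.4802974  0.2590579  0.17914485]
[  69  196   40   37 1125] [ 88.81866667 213.88088889] [[0.64683766 0.17163649 0.004     ]]
```

View pics/w3.png

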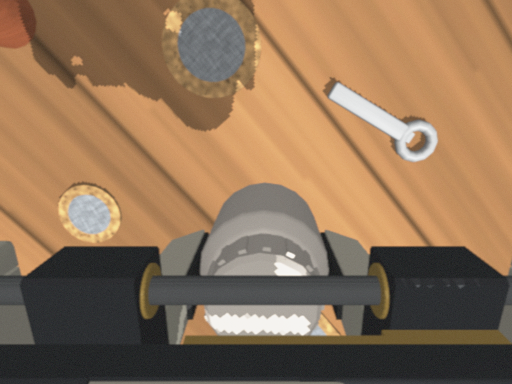

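Wrist view: the jar is held, the shaded jar pad inlay is at (211,46), the weight pad at (89,213), and the opener runs from its handle end at (333,90) to its ring at (416,141).

```bash
python3 - <<'E'
from h import *
c=read_camera("wrist"); im=c["image"]; print(telemetry.observe()["tool_pos"])
I=im.astype(int); M=(I[...,2]>I[...,0]-12); M[110:]=0; 
for s,ce,l in blobs(M,800):
    l=cv2.morphologyEx(np.uint8(l),cv2.MORPH_OPEN,np.ones((5,5)))
    cnt,_=cv2.findContours(l,0,1); e=cv2.fitEllipse(max(cnt,key=len))
    P=cast(c,max(cnt,key=len).reshape(-1,2),.004)[:,:2]*1000
    print(s,ce,e,cast(c,e[0],.004),cv2.minEnclosingCircle(np.float32(P)))
# opener
M=masks(im)["white"][:200]|((np.ptp(I,axis=2)[:200]<25)&(I.min(2)[:200]>120))
for s,ce,l in blobs(M,300):
    ys,xs=np.nonzero(l); P=cast(c,np.c_[xs,ys],.01)[:,:2]*1000; print(s,cv2.minAreaRect(np.float32(P)))
E
```

```text
[0.480157   0.25747827 0.17869766]
[ 179   12   66   73 3807] [211.47202522  47.94168637] ((211.4752197265625, 47.944557189941406), (65.00068664550781, 72.64581298828125), 165.78164672851562) [[0.4404458  0.13733146 0.004     ]] ((440.8688659667969, 138.04522705078125), 29.579404830932617)
[ 329   86  109   79 2508] ((368.1210632324219, 290.39874267578125), (38.032676696777344, 112.04930114746094), 27.092041015625)
```

```bash
python3 -m creep '[0.4,-0.018,-0.055,-0.02,0, 0.4,-0.018,-0.055,-0.03,0, 0.4,0,0,-0.025,0,0.4,0,0,0,0]'
```

```text
time: 6.15
tool_pos: [0.4414, 0.1406, 0.1015]
tool_rot: [-3.13, -0.002, -2.286]
contact_force: [0.6, -0.2, -2.7]
opening: 0.0597
```

```bash
python3 -m creep '[0.4,0,-0.002,-0.04,0, 0.4,0,0,0,0]'
```

```text
time: 6.4
tool_pos: [0.4426, 0.1373, 0.0625]
tool_rot: [-3.128, -0.0, -2.289]
contact_force: [-0.4, 0.5, -1.9]
opening: 0.0596
```

```bash
python3 -m creep '[0.4,0,0,-0.011,0, 0.4,0,0,-0.001,0]'
```

```text
time: 6.65
tool_pos: [0.4446, 0.1376, 0.0525]
tool_rot: [-3.125, 0.003, -2.289]
contact_force: [-0.9, -0.6, -3.0]
opening: 0.0598
```

```bash
python3 -m creep '[0.4,-0.004,0,-0.003,0]'; python3 -m creep '[0.4,-0.001,0,-0.001,0]'
```

```text
time: 6.78
tool_pos: [0.4415, 0.1378, 0.0503]
tool_rot: [-3.124, 0.005, -2.288]
contact_force: [0.4, 0.5, -3.1]
opening: 0.0593
time: 6.9
tool_pos: [0.4401, 0.1379, 0.0496]
tool_rot: [-3.124, 0.005, -2.288]
contact_force: [-0.6, -1.1, -0.4]
opening: 0.0599
```

```bash
python3 -m creep '[0.4,0.002,0,0,0]'; python3 -m creep '[0.85,0,0,0,0,1,0,0,0,0]';python3 -m creep '[1,0,0,0.06,0,1,0,0,0.06,0,1,0.03,0.04,0.04,0,1,0.03,0.04,0,0,1,0,0,0,0]'; python3 - <<'E'
from h import *
c=read_camera("wrist"); im=c["image"]; save("w4",im); print(telemetry.observe()["tool_pos"])
E
```

```text
time: 7.02
tool_pos: [0.4421, 0.138, 0.0499]
tool_rot: [-3.124, 0.005, -2.288]
contact_force: [0.3, -0.7, -1.8]
opening: 0.0598
time: 7.28
tool_pos: [0.443, 0.1382, 0.0505]
tool_rot: [-3.122, 0.007, -2.288]
contact_force: [-0.2, 0.7, 0.2]
opening: 0.0752
time: 7.9
tool_pos: [0.503, 0.2187, 0.2153]
tool_rot: [-3.123, 0.008, -2.29]
contact_force: [-0.4, 0.1, 0.5]
opening: 0.0913
[0.50220166 0.21758851 0.2153883 ]
```

View pics/w4.png

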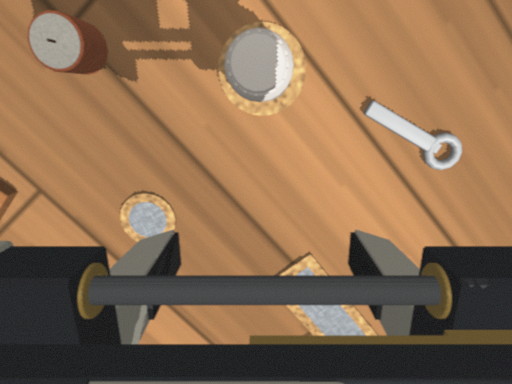

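```bash
python3 -m creep '[1,0.023,-0.052,0,0.113,1,0.023,-0.052,0,0.113,1,0.023,-0.052,0,0.113,1,0.023,-0.052,0,0.113,1,0.023,-0.052,0,0.113,1,0.023,-0.052,0,0.113,1,0,0,0,0]'; python3 - <<'E'
from h import *
c=read_camera("wrist"); im=c["image"]; save("w5",im); print(telemetry.observe()["tool_pos"])
for s,ce,l in blobs(masks(im)["black"][:240],500):
    l=cv2.morphologyEx(np.uint8(l),cv2.MORPH_CLOSE,np.ones((9,9)))
    ys,xs=np.nonzero(l); P=cast(c,np.c_[xs,ys],.02)[:,:2]*1000; print(s,cv2.minAreaRect(np.float32(P)))
E
```

```text
time: 8.82
tool_pos: [0.6406, -0.0392, 0.2062]
tool_rot: [-3.12, -0.089, -1.722]
contact_force: [-0.2, -0.1, -0.3]
opening: 0.092
[ 0.63994109 -0.03906947  0.20659899]
[ 219    0   56  133 2489] ((642.0247192382812, -162.95045471191406), (121.48657989501953, 40.01156234741211), 87.8055419921875)
```

View pics/w5.png

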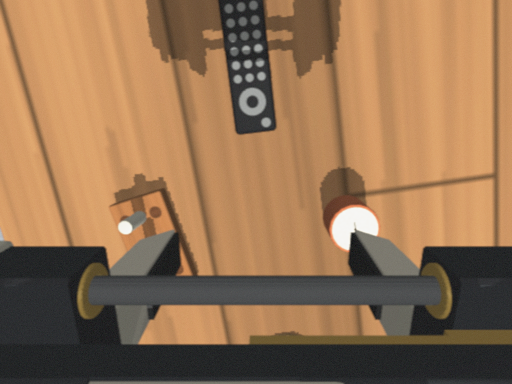

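```bash
python3 -m creep '[1,0,0,0,0]'; python3 -c "
from cell import telemetry; s=telemetry.observe(); print(s['qpos'].round(3),s['qvel'].round(3),s['tool_rot'].round(3))"
```

```text
time: 9.0
tool_pos: [0.6388, -0.0389, 0.2068]
tool_rot: [-3.121, -0.088, -1.723]
contact_force: [0.8, 0.2, 0.5]
opening: 0.0919
[-0.14   0.584  1.258 -0.092  1.281 -3.105] [-0.007 -0.004  0.015  0.001  0.001 -0.003] [-3.121 -0.088 -1.723]
```

```bash
python3 -m creep '[1,0,-0.013,0,-0.178,1,0,-0.013,0,-0.178,1,0,-0.013,0,-0.178,1,0,-0.013,0,-0.178,1,0,-0.013,0,-0.178,1,0,-0.013,0,-0.178,1,0,-0.013,0,-0.178,1,0,-0.013,0,-0.178,1,0,-0.013,0,-0.178,1,0,-0.013,0,-0.178,1,0,-0.013,0,-0.178,1,0,-0.013,0,-0.178]'; python3 -m creep '[1,0,-0.013,0,-0.178,1,0,-0.013,0,-0.178,1,0,-0.013,0,-0.178,1,0,-0.013,0,-0.178,1,0,-0.013,0,-0.178]'
python3 -c "
from cell import telemetry; s=telemetry.observe(); print(s['qpos'].round(3),s['tool_rot'].round(3))"
```

```text
time: 10.5
tool_pos: [0.629, -0.1908, 0.2144]
tool_rot: [-3.128, -0.086, 2.36]
contact_force: [0.3, -0.3, -0.4]
opening: 0.0919
time: 11.12
tool_pos: [0.6257, -0.2543, 0.2176]
tool_rot: [-3.129, -0.089, 1.442]
contact_force: [0.7, 0.3, 0.0]
opening: 0.0919
[-0.533  0.673  1.066  0.077  1.45  -0.416] [-3.129 -0.089  1.442]
```

```bash
python3 -m creep '[1,0,0,0,0.09]'; python3 - <<'E'
from h import *
c=read_camera("wrist"); im=c["image"]; save("w6",im); o=telemetry.observe(); print(o["tool_pos"],o["tool_rot"])
for s,ce,l in blobs(masks(im)["black"][:235],500):
    l=cv2.morphologyEx(np.uint8(l),cv2.MORPH_CLOSE,np.ones((9,9)))
    ys,xs=np.nonzero(l); P=cast(c,np.c_[xs,ys],.02)[:,:2]*1000; print(s,cv2.minAreaRect(np.float32(P)))
E
```

```text
time: 11.25
tool_pos: [0.6247, -0.2547, 0.2183]
tool_rot: [-3.129, -0.089, 1.53]
contact_force: [-0.9, 0.3, -0.4]
opening: 0.0919
[ 0.62489618 -0.25415379  0.21833621] [-3.12921862 -0.0896052   1.53652087]
[ 260   55   39  121 1348] ((641.066650390625, -179.27957153320312), (119.6087875366211, 38.765525817871094), 88.40054321289062)
```

View pics/w6.png

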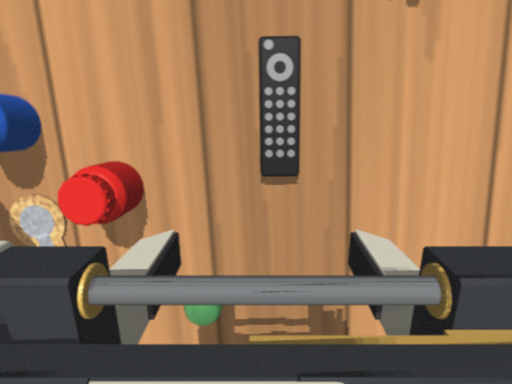

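Wrist view: the remote spans (260,36)–(300,177). The red decoy is to the left at (100,190) and the paperweight is at (202,308).

```bash
python3 - <<'E'
from h import *
c=read_camera("wrist"); im=c["image"]
M=np.uint8(im.max(2)<80); M[200:]=0; M=cv2.morphologyEx(M,cv2.MORPH_CLOSE,np.ones((9,9)))
for s,ce,l in blobs(M,1500):
    ys,xs=np.nonzero(l)
    for z in (.02,): 
        P=cast(c,np.c_[xs,ys],z)[:,:2]*1000; print(s,cv2.minAreaRect(np.float32(P)))
print(telemetry.observe()["tool_pos"])
E
```

```text
[ 261   38   41  139 5262] ((642.07763671875, -171.48214721679688), (135.84884643554688, 39.40248107910156), 87.98001861572266)
[ 0.62514393 -0.25390451  0.21824759]
```

```bash
python3 -m creep '[1,0.008,0.042,-0.03,0, 1,0.008,0.042,-0.03,0, 1,0,0,-0.055,0,1,0,0,0,0]'
```

```text
time: 11.85
tool_pos: [0.6402, -0.1656, 0.1035]
tool_rot: [-3.132, -0.089, 1.527]
contact_force: [0.1, -0.5, 0.3]
opening: 0.0917
```

```bash
python3 -m creep '[1,0.001,-0.006,-0.055,0.006,1,0,0,0,0]'
```

```text
time: 12.1
tool_pos: [0.6434, -0.1723, 0.0527]
tool_rot: [-3.138, -0.088, 1.532]
contact_force: [-0.4, -0.8, 0.4]
opening: 0.092
```

```bash
python3 -m creep '[1,-0.002,0.001,-0.021,0.003,1,0,0,-0.001,0]'
```

```text
time: 12.35
tool_pos: [0.6455, -0.1732, 0.0392]
tool_rot: [3.134, -0.084, 1.533]
contact_force: [1.2, -0.6, 0.9]
opening: 0.0916
```

```bash
python3 -m creep '[1,-0.004,0.001,-0.012,0.0]'; python3 -m creep '[1,-0.002,0.001,-0.002,0.0]'; python3 -c "
from cell import telemetry; s=telemetry.observe(); print(s['qpos'].round(3),s['tool_rot'].round(3))"
```

```text
time: 12.48
tool_pos: [0.6442, -0.1734, 0.0316]
tool_rot: [3.126, -0.082, 1.533]
contact_force: [-0.3, -0.4, 0.1]
opening: 0.0916
time: 12.6
tool_pos: [0.6422, -0.1724, 0.0305]
tool_rot: [3.125, -0.081, 1.533]
contact_force: [0.1, -0.5, -0.9]
opening: 0.0914
[-0.414  0.818  1.332  0.096  1.009 -0.428] [ 3.125 -0.081  1.533]
```

```bash
python3 -m creep '[0.3,0,0,0,0,0.2,0,0,0,0,0.2,0,0,0,0,0.2,0,0,0,0]' 25; python3 - <<'E'
from h import *
c=read_camera("wrist"); im=c["image"]; save("w7",im)
E
```

```text
time: 13.1
tool_pos: [0.6429, -0.1726, 0.0323]
tool_rot: [3.123, -0.081, 1.533]
contact_force: [0.2, 0.7, 0.5]
opening: 0.0564
```

View pics/w7.png

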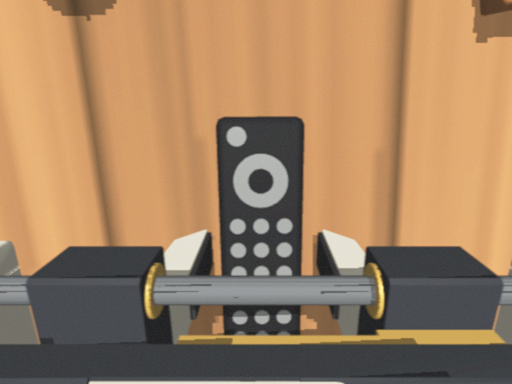

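```bash
python3 -m creep '[0.2,0,0,-0.001,0,0.2,0,0,0,0]' 25
```

```text
time: 13.4
tool_pos: [0.6428, -0.1726, 0.0312]
tool_rot: [3.124, -0.081, 1.533]
contact_force: [-0.5, 0.8, 1.4]
opening: 0.0415
```

```bash
python3 -m creep '[0.2,0,0,0.06,0,0.2,0,0.01,0.06,0,0.2,-0.008,0.055,0.02,0,0.2,-0.008,0.055,0,0,0.2,-0.008,0.055,0,0,0.2,-0.009,0.055,0,0,0.2,-0.009,0.055,0,0,0.2,-0.009,0.055,0,0,0.2,-0.009,0.055,0,0,0.2,-0.009,0.055,0.02,0,0.2,0,0,0,0]'; python3 - <<'E'
from h import *
c=read_camera("wrist"); im=c["image"]; save("w8",im); o=telemetry.observe(); print(o["tool_pos"],o["tool_rot"])
for s,ce,l in blobs(masks(im)["inlay"],1000):
    ys,xs=np.nonzero(l); P=cast(c,np.c_[xs,ys],.004)[:,:2]*1000; print(s,cv2.minAreaRect(np.float32(P)))
E
```

```text
time: 14.78
tool_pos: [0.5673, 0.2903, 0.1917]
tool_rot: [3.127, -0.083, 1.529]
contact_force: [0.5, -0.4, -1.8]
opening: 0.0415
[0.56717621 0.28806524 0.19027848] [ 3.12976696 -0.08061102  1.52754837]
[ 238    0   43  117 4697] ((570.35107421875, 417.7442321777344), (104.07752990722656, 39.15952682495117), 86.99520874023438)
```

View pics/w8.png

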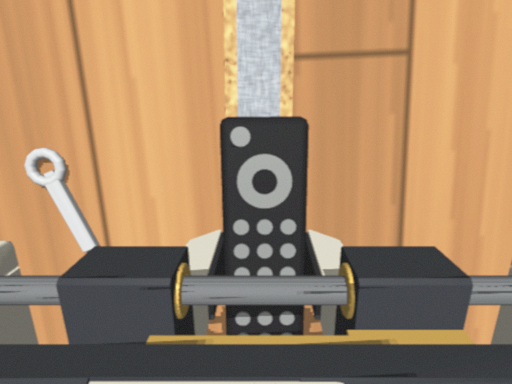

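```bash
python3 -m creep '[0.2,0.002,0.06,-0.01,-0.004,0.2,0.002,0.06,-0.05,-0.003,0.2,0,0.003,-0.06,0,0.2,0,0,0,0]'
```

```text
time: 15.32
tool_pos: [0.5723, 0.3976, 0.0743]
tool_rot: [3.131, -0.077, 1.514]
contact_force: [0.3, -0.1, -0.8]
opening: 0.042
```

```bash
python3 -m creep '[0.2,-0.001,0.013,-0.02,0.006]'; python3 -m creep '[0.2,0,0,-0.003,0]'
```

```text
time: 15.45
tool_pos: [0.5742, 0.4097, 0.0578]
tool_rot: [3.126, -0.08, 1.517]
contact_force: [0.0, 0.1, -0.5]
opening: 0.0416
time: 15.58
tool_pos: [0.5744, 0.4087, 0.0551]
tool_rot: [3.127, -0.079, 1.517]
contact_force: [0.4, -0.4, -1.2]
opening: 0.0415
```

```bash
python3 - <<'E'
from h import *
c=read_camera("top"); im=c["image"]; save("t8",im,(60,130,200,250),5)
E
```

```text
(no output)
```

View pics/t8.png

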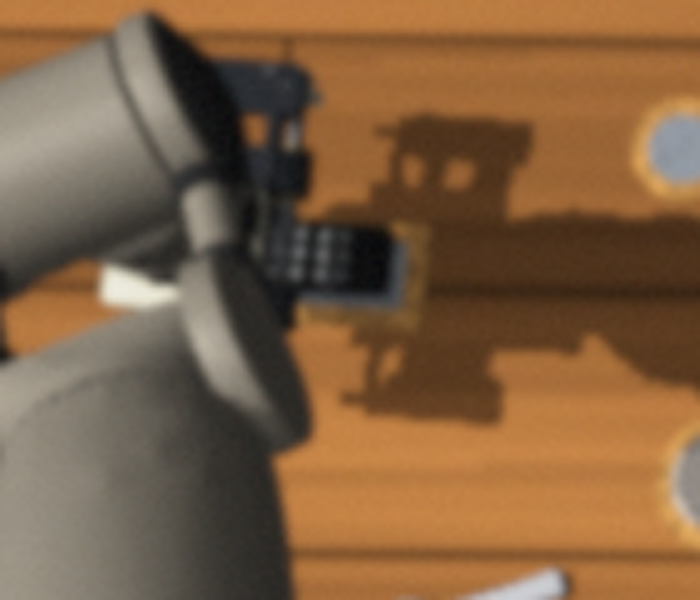

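```bash
python3 -m creep '[0.2,-0.004,0.002,-0.014,0.002]'; python3 -m creep '[0.2,-0.002,0,-0.003,0.0]'
```

```text
time: 15.75
tool_pos: [0.5741, 0.4104, 0.0458]
tool_rot: [3.119, -0.083, 1.517]
contact_force: [-0.2, -0.4, -1.1]
opening: 0.0416
time: 15.88
tool_pos: [0.5718, 0.4098, 0.0427]
tool_rot: [3.119, -0.083, 1.517]
contact_force: [-0.3, -0.7, -1.9]
opening: 0.0419
```

```bash
python3 -m creep '[0.2,-0.002,0.001,-0.007,0.002]'; python3 -m creep '[0.2,0,0,-0.002,0.0]'
```

```text
time: 16.0
tool_pos: [0.5704, 0.4108, 0.0367]
tool_rot: [3.117, -0.084, 1.518]
contact_force: [0.5, 0.2, -0.8]
opening: 0.0415
time: 16.12
tool_pos: [0.5699, 0.4108, 0.0352]
tool_rot: [3.118, -0.084, 1.519]
contact_force: [-5.6, -1.9, 9.0]
opening: 0.0417
```

```bash
python3 -m creep '[0.2,0.002,0,0.001,0.0]'; python3 -m creep '[0.7,0,0,0,0,1,0,0,0,0]'; python3 -m creep '[1,0,0,0.06,0,1,0,0,0.06,0,1,-0.01,-0.06,0.03,0,1,0,-0.06,0,0,1,0,0,0,0]'; python3 - <<'E'
from h import *
c=read_camera("wrist"); im=c["image"]; save("w9",im); o=telemetry.observe(); print(o["tool_pos"],o["tool_rot"])
c=read_camera("top"); im=c["image"]; save("t9",im,(60,130,220,250),5)
E
```

```text
time: 16.25
tool_pos: [0.5716, 0.4108, 0.0363]
tool_rot: [3.119, -0.084, 1.519]
contact_force: [-0.1, 0.2, -2.0]
opening: 0.0416
time: 16.5
tool_pos: [0.5721, 0.411, 0.0366]
tool_rot: [3.117, -0.084, 1.519]
contact_force: [0.2, 0.4, -0.2]
opening: 0.0572
time: 17.12
tool_pos: [0.5621, 0.2935, 0.1875]
tool_rot: [3.115, -0.083, 1.521]
contact_force: [-0.1, 0.2, -0.4]
opening: 0.0918
[0.56225167 0.29555136 0.18769501] [ 3.11475721 -0.08474355  1.52229988]
```

View pics/w9.png

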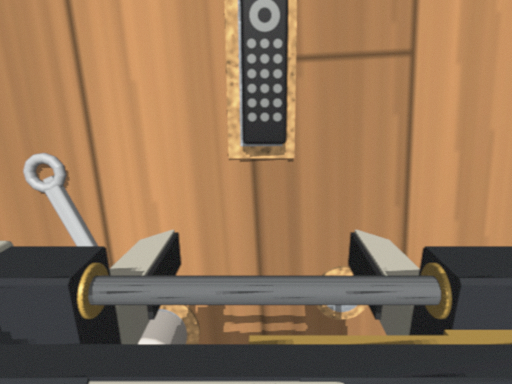

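View pics/t9.png

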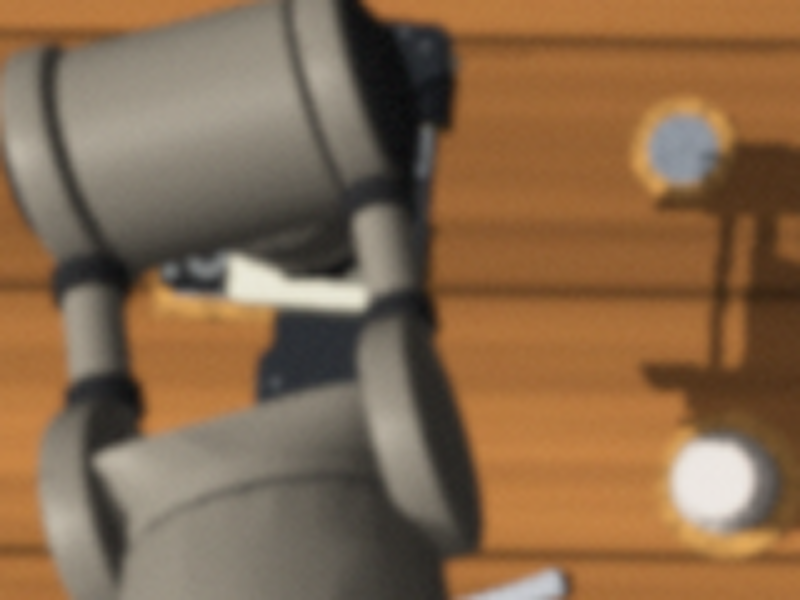

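```bash
python3 -m creep '[1,0.005,-0.052,0,0.13,1,0.005,-0.052,0,0.13,1,0.005,-0.052,0,0.13,1,0.005,-0.052,0,0.13,1,0.005,-0.052,0,0.13,1,0.005,-0.052,0,0.13,1,0.005,-0.052,0,0.13,1,0.005,-0.052,0,0.13,1,0.005,-0.052,0,0.13,1,0.005,-0.052,0,0.13,1,0.005,-0.052,0,0.13,1,0.005,-0.052,0,0.13]'; python3 - <<'E'
from h import *
c=read_camera("top"); im=c["image"]; save("t10",im,(70,130,230,250),5)
c=read_camera("wrist"); im=c["image"]; save("w10",im); o=telemetry.observe(); print(o["tool_pos"],o["tool_rot"])
E
```

```text
time: 18.73
tool_pos: [0.6299, -0.3239, 0.1797]
tool_rot: [3.111, -0.091, -3.119]
contact_force: [0.9, 0.3, 0.8]
opening: 0.092
[ 0.62890006 -0.32774124  0.17837693] [ 3.11309458 -0.09175683 -3.12655026]
```

View pics/w10.png

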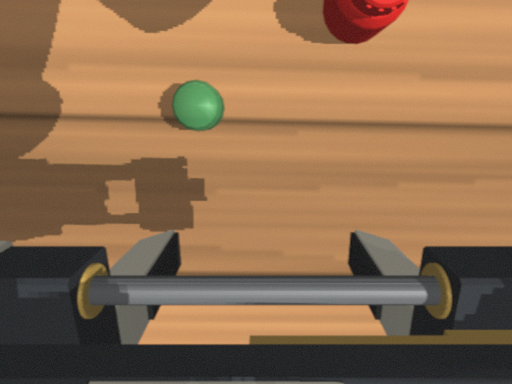

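View pics/t10.png

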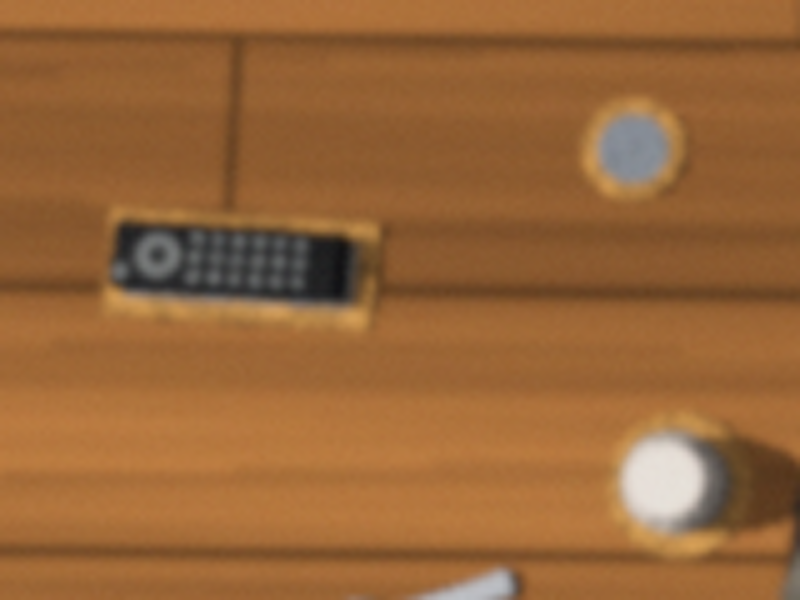

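```bash
cat > chk.py <<'E'
from h import *
c=read_camera("top"); im=c["image"]
M=np.uint8(im.max(2)<80)
M2=np.zeros_like(M); M2[165:200,80:150]=M[165:200,80:150]; M2=cv2.morphologyEx(M2,cv2.MORPH_CLOSE,np.ones((5,5)))
for s,ce,l in blobs(M2,100):
    ys,xs=np.nonzero(l); P=cast(c,np.c_[xs,ys],.024)[:,:2]*1000; print("remote",s,cv2.minAreaRect(np.float32(P)),P.mean(0))
g=im.min(2)
for th in (190,200,210):
  for s,ce,l in blobs((g>th)[205:250,185:230],60):
    print("jar",th,s[4],cast(c,ce+[185,205],.079))
E
python3 chk.py; python3 - <<'E'
from h import *
c=read_camera("wrist"); im=c["image"];o=telemetry.observe(); print(o["tool_pos"],o["tool_rot"])
for s,ce,l in blobs(masks(im)["green"][:240],500):
    cnt,_=cv2.findContours(np.uint8(l),0,1); cc=cv2.minEnclosingCircle(cnt[0]); print(s,ce,cc,cast(c,cc[0],.022))
E
```

```text
remote [ 93 175  49  15 614] ((571.744384765625, 408.11016845703125), (145.6273193359375, 39.40658950805664), 87.52268981933594) [571.78910538 408.25243753]
jar 190 169 [[0.44248118 0.14088503 0.079     ]]
jar 200 156 [[0.44270974 0.14038524 0.079     ]]
jar 210 122 [[0.4425358  0.14054514 0.079     ]]
[ 0.62917596 -0.3231321   0.17898591] [ 3.11053888 -0.0920463  -3.12678891]
[ 164   81   52   50 1963] [189.37850229 106.17320428] ((189.5897979736328, 106.30612182617188), 26.264699935913086) [[ 0.54552529 -0.38694555  0.022     ]]
```

```bash
python3 - <<'E'
from h import *
c=read_camera("top"); im=c["image"]
v=im.max(2).astype(int)
for r in (179,182,185): print(r,v[r,86:152])
for cc in (105,115,125): print(cc,v[168:200,cc], (im[168:200,cc,2].astype(int)-im[168:200,cc,0]))
print(cast(c,[[92.5,182],[141,184]],.024))
print(cast(c,[[91,182],[146,184]],.004))
E
```

```text
179 [142 143 141 142 142 140 118  74  45  43  54  84 110 114 100  90  97 111
 115  94  64  57  68  76  68  57  64  75  65  55  66  81  77  60  65  81
  77  62  66  81  79  64  63  81  85  67  46  31  32  29  26  24  22  38
  61  89 104 113 121 120 116 127 136 140 138 138]
182 [146 144 145 144 142 126  99  80  75  63  66  94 116 116 100  90  96 112
 116  98  68  68  86  84  63  65  80  82  73  69  82  88  75  66  80  93
  85  69  79  96  89  70  72  88  82  56  39  33  31  32  28  23  22  38
  62  80  88 101 105 107 112 129 139 139 138 139]
185 [128 127 130 133 139 132 105  94  83  62  45  46  56  73  83  86  81  70
  54  47  58  82  96  88  70  79  99  94  74  73  91  89  70  71  87  89
  71  66  80  84  70  58  71  80  66  46  35  35  35  31  30  21  25  45
  71  85  96 117 122 110 105 124 132 133 135 133]
105 [151 153 153 155 172 173 135  78  47  55  76  94 106 105  98  80  62  47
  44  47  83 131 172 196 196 181 167 167 170 165 157 155] [-100 -103 -100 -100 -109 -106  -81  -38   -6    0    1    1    2    1
    4    2    0    1    2    0  -14  -43  -83 -111 -117 -112 -107 -107
 -111 -109 -106 -103]
115 [120 119 118 118 134 153 149 108  69  60  63  55  57  71  69  61  62  73
  69  53  59 107 154 178 178 170 162 163 167 166 160 156] [ -80  -81  -81  -77  -86  -97  -91  -61  -22   -2    1    1    1    2
    0    1    0    2    0    2   -1  -20  -58  -91 -105 -106 -103 -107
 -108 -110 -106 -104]
125 [153 154 155 152 155 157 155 126  86  75  84  81  73  86  96  83  71  84
  90  75  54  75 135 186 204 192 170 165 166 167 162 158] [-101 -103 -104 -102  -99  -99  -97  -76  -36   -5    2    4    2    1
    0    1    2    3    0    2    1  -14  -45  -86 -114 -117 -107 -105
 -109 -109 -107 -103]
[[0.57105098 0.48085728 0.024     ]
 [0.56686384 0.33515616 0.024     ]]
[[0.57383992 0.49381313 0.004     ]
 [0.56983797 0.32575179 0.004     ]]
```

```bash
python3 -m creep '[1,-0.04,-0.031,-0.02,-0.01,1,-0.04,-0.031,-0.03,0,1,0,0,-0.035,0,1,0,0,0,0]'; python3 - <<'E'
from h import *
c=read_camera("wrist"); im=c["image"]; save("w11",im); o=telemetry.observe(); print(o["tool_pos"],o["tool_rot"])
for s,ce,l in blobs(masks(im)["green"],500):
    cnt,_=cv2.findContours(np.uint8(l),0,1); cc=cv2.minEnclosingCircle(cnt[0]); print(s,ce,cc,cast(c,cc[0],.022))
E
```

```text
time: 19.48
tool_pos: [0.5514, -0.3765, 0.0941]
tool_rot: [3.11, -0.089, -3.128]
contact_force: [-0.6, 0.1, 0.1]
opening: 0.0918
[ 0.55249114 -0.37743862  0.09636984] [ 3.11323636 -0.08596489 -3.12776017]
[ 213  184   63   66 3156] [244.20975919 216.86406844] ((244.4375, 215.8125), 33.21871566772461) [[ 0.544548   -0.38758447  0.022     ]]
```

View pics/w11.png

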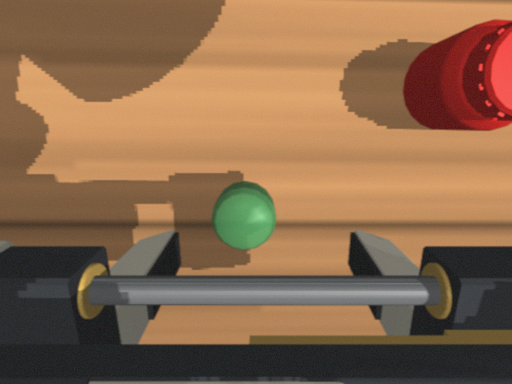

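```bash
python3 -m creep '[1,-0.005,-0.01,-0.03,0,1,-0.001,0,-0.033,0,1,0,0,0,0]'
```

```text
time: 19.9
tool_pos: [0.5523, -0.3861, 0.0396]
tool_rot: [3.121, -0.077, -3.123]
contact_force: [0.4, 1.0, 0.6]
opening: 0.0918
```

```bash
python3 -m creep '[1,-0.006,0,-0.009,0]'; python3 -m creep '[1,-0.003,0,-0.002,0]'
```

```text
time: 20.02
tool_pos: [0.5486, -0.3866, 0.0336]
tool_rot: [3.125, -0.073, -3.122]
contact_force: [1.5, 0.0, 0.3]
opening: 0.0918
time: 20.15
tool_pos: [0.5456, -0.3863, 0.0324]
tool_rot: [3.125, -0.072, -3.121]
contact_force: [0.0, -0.2, 0.1]
opening: 0.092
```

Close, with small compensation for creep.

```bash
python3 -m creep '[0.3,0.001,0,-0.001,0,0.2,0,0,0,0,0.2,0,0,-0.001,0,0.2,0,0,0,0,0.2,0,0,0,0,0.2,0,0,0,0]' 20
```

```text
time: 20.9
tool_pos: [0.5475, -0.3872, 0.0327]
tool_rot: [3.128, -0.07, -3.122]
contact_force: [0.5, -0.6, -0.0]
opening: 0.0435
```

```bash
python3 -m creep '[0.2,0,0,0.06,0,0.2,0.002,0.01,0.06,0,0.2,0.01,0.054,0.01,0,0.2,0.01,0.054,0,0,0.2,0.01,0.054,0,0,0.2,0.01,0.054,0,0,0.2,0.01,0.054,0,0,0.2,0.01,0.054,0,0,0.2,0.01,0.054,0,0,0.2,0.01,0.054,0,0,0.2,0.01,0.054,0,0,0.2,0,0,0,0]'; python3 - <<'E'
from h import *
c=read_camera("wrist"); im=c["image"]; save("w12",im); o=telemetry.observe(); print(o["tool_pos"],o["tool_rot"])
E
```

```text
time: 22.4
tool_pos: [0.637, 0.1251, 0.1622]
tool_rot: [3.124, -0.074, -3.125]
contact_force: [0.4, -0.1, -1.4]
opening: 0.0437
[0.63688319 0.12295328 0.16209272] [ 3.12500407 -0.07404232 -3.12679091]
```

View pics/w12.png

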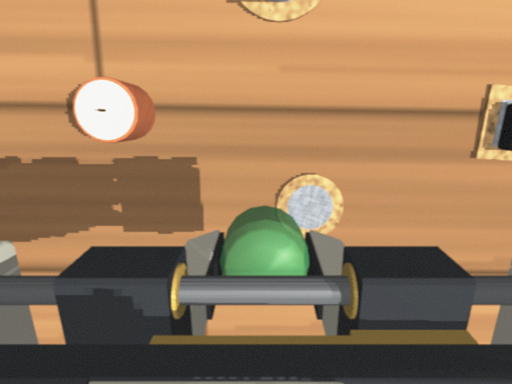

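```bash
python3 - <<'E'
from h import *
c=read_camera("wrist"); im=c["image"]; o=telemetry.observe(); print(o["tool_pos"])
for s,ce,l in blobs(masks(im)["inlay"][:232,270:345],300):
    ys,xs=np.nonzero(l); P=cast(c,np.c_[xs+270,ys],.004)[:,:2]*1000
    print(s,ce,P.min(0),P.max(0),cv2.minEnclosingCircle(np.float32(P)))
E
```

```text
[0.63692968 0.121257   0.16222242]
[  21  187   43   41 1378] [ 42.12554427 207.05950653] [628.14852634 151.45842909] [667.87853455 192.00119349] ((647.8911743164062, 171.32928466796875), 20.918188095092773)
```

```bash
python3 -m creep '[0.2,0.013,0.053,-0.02,0,0.2,0,0,-0.05,0,0.2,0,0,-0.03,0]'; python3 -m creep '[0.2,0,0,0,0]'
```

```text
time: 22.88
tool_pos: [0.6526, 0.1701, 0.0631]
tool_rot: [3.126, -0.067, -3.135]
contact_force: [0.2, -1.0, -1.0]
opening: 0.0431
time: 23.0
tool_pos: [0.6512, 0.1682, 0.0605]
tool_rot: [3.127, -0.073, -3.137]
contact_force: [0.4, -0.1, -0.9]
opening: 0.0435
```

```bash
python3 -m creep '[0.2,-0.002,0.004,-0.015,0.01]'; python3 -m creep '[0.2,-0.002,0,-0.003,0]'
```

```text
time: 23.12
tool_pos: [0.651, 0.1709, 0.0475]
tool_rot: [3.127, -0.068, -3.128]
contact_force: [-0.1, 0.8, -1.6]
opening: 0.0434
time: 23.25
tool_pos: [0.6485, 0.1705, 0.044]
tool_rot: [3.127, -0.069, -3.129]
contact_force: [-0.4, -0.4, -2.2]
opening: 0.0439
```

```bash
python3 -m creep '[0.2,0.001,0.002,-0.006,0]'; python3 -m creep '[0.2,0,0,-0.002,0]'
```

```text
time: 23.38
tool_pos: [0.6502, 0.1723, 0.0392]
tool_rot: [3.127, -0.067, -3.129]
contact_force: [0.2, 0.1, -1.2]
opening: 0.0434
time: 23.5
tool_pos: [0.6503, 0.1724, 0.0373]
tool_rot: [3.127, -0.067, -3.129]
contact_force: [0.5, 0.3, -2.8]
opening: 0.043
```

```bash
python3 -m creep '[0.2,0,0,-0.001,0]'
```

```text
time: 23.62
tool_pos: [0.6506, 0.1725, 0.0366]
tool_rot: [3.127, -0.066, -3.129]
contact_force: [0.5, -0.7, 2.7]
opening: 0.0434
```

```bash
python3 -m creep '[0.8,0,0,0,0,1,0,0,0,0]'; python3 -m creep '[1,0,0,0.06,0,1,0,0,0.06,0,1,-0.035,0.004,0.04,-0.168,1,-0.035,0.004,0,-0.168,1,-0.035,0.004,0,-0.168,1,-0.035,0.004,0,-0.168,1,-0.035,0.004,0,-0.168,1,-0.035,0.004,0,-0.168,1,-0.035,0.004,0,-0.168,1,0,0,0,0]'; python3 - <<'E'
from h import *
c=read_camera("wrist"); im=c["image"]; save("w13",im); o=telemetry.observe(); print(o["tool_pos"],o["tool_rot"])
c=read_camera("top"); im=c["image"]; save("t13",im,(70,130,230,280),5)
E
```

```text
time: 23.88
tool_pos: [0.6512, 0.1727, 0.0376]
tool_rot: [3.127, -0.064, -3.129]
contact_force: [-0.3, 0.8, -0.8]
opening: 0.0588
time: 25.12
tool_pos: [0.3988, 0.201, 0.2052]
tool_rot: [3.117, -0.061, 1.94]
contact_force: [1.2, 0.1, -0.9]
opening: 0.0922
[0.40040279 0.20100341 0.20545431] [ 3.114898   -0.06024166  1.94115632]
```

View pics/w13.png

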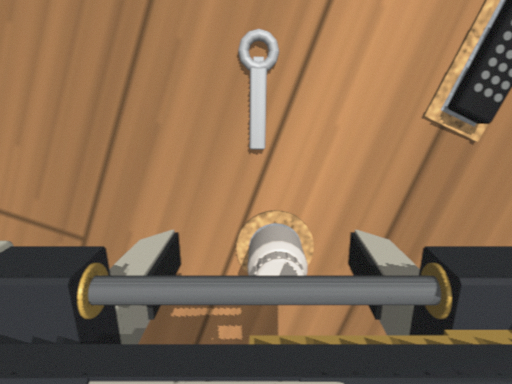

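View pics/t13.png

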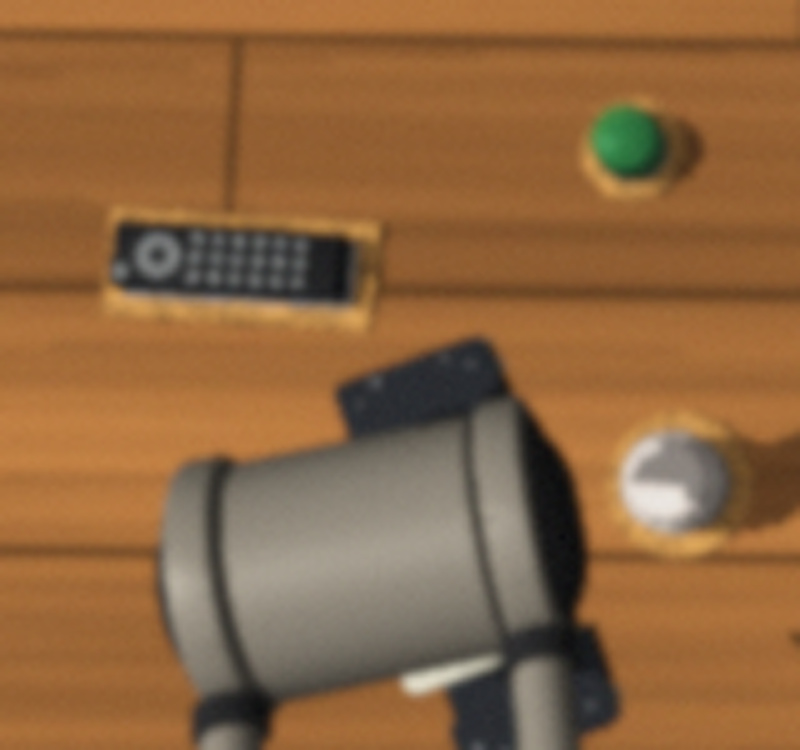

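Wrist view: the opener's ring is at (258,50) and its handle runs down to (257,150). The top view shows the paperweight, remote and jar on their pads.

```bash
cat > op.py <<'E'
from h import *
def opener(c,M,z,flip=1):
    # M: mask of keyhole shape; returns head centre, axis angle
    l=np.uint8(M); cnt,_=cv2.findContours(l,0,1); ct=max(cnt,key=len)
    full=cv2.drawContours(np.zeros_like(l),[ct],-1,1,-1)
    ys,xs=np.nonzero(full); P=cast(c,np.c_[xs,ys],z)[:,:2]*1000
    m=P.mean(0); w,v=np.linalg.eigh(np.cov((P-m).T)); a=v[:,1]
    q=(P-m)@a; wd=(P-m)@v[:,0]
    # head side = wider
    if np.ptp(wd[q>q.max()*.3])<np.ptp(wd[q<q.min()*.3]): a=-a; q=-q
    L=q.max()-q.min()
    # handle centroid line: points from min+8 to min+55
    def mid(lo,hi): 
        k=(q>q.min()+lo)&(q<q.min()+hi); return P[k].mean(0)
    p1,p2=mid(5,22),mid(40,58)
    h=P[q>q.max()-38]; hc,hr=cv2.minEnclosingCircle(np.float32(h))
    d=p2-p1; print("L",L.round(1),"handle end",(m+a*q.min()).round(1),"tip",(m+a*q.max()).round(1),"head",np.round(hc,1),hr,"handle ang",np.degrees(np.arctan2(d[1],d[0])).round(2),
      "head-p1 ang",np.degrees(np.arctan2(*(np.array(hc)-p1)[::-1])).round(2), "p1",p1.round(1),"p2",p2.round(1))
E
python3 - <<'E'
from op import *
c=read_camera("wrist"); im=c["image"]; I=im.astype(int); print(telemetry.observe()["tool_pos"])
M=(I[...,2]>I[...,0]-20)&(I.max(2)>110); M[200:]=0; M[:,400:]=0
for s,ce,l in blobs(M,300): print(s); opener(c,l,.006)
t=read_camera("top"); t["image"]=cv2.imread("pics/top0.png")[:,:,::-1].copy(); im=t["image"];I=im.astype(int)
M=(I[...,2]>I[...,0]-20)&(I.max(2)>110); M[:240]=0; M[270:]=0; M[:,190:]=0
for s,ce,l in blobs(M,60): print("top",s); opener(t,l,.006)
# pad from top: inlay and cork
M=(I[...,2]>I[...,0]-15)&(I.max(2)>110); M[:240]=0; M[270:]=0; M[:,:332]=0
for s,ce,l in blobs(M,60): print("pad",s); opener(t,l,.004)
g=read_camera("top"); 
for s,ce,l in blobs(masks(g["image"])["green"],60):
    cnt,_=cv2.findContours(np.uint8(l),0,1); cc=cv2.minEnclosingCircle(cnt[0]); print("pw",ce,cc,cast(g,cc[0],.026),cast(g,ce,.026))
E
```

```text
[0.40185884 0.20086308 0.20519404]
[ 236   28   40  120 2192]
L 113.5 handle end [382.4 236.2] tip [343.9 343. ] head [350.7 324.6] 19.779460906982422 handle ang 109.9 head-p1 ang 109.73 p1 [377.8 248.8] p2 [365.7 282.3]
top [136 245  37  18 224]
L 112.7 handle end [382.9 238.5] tip [344.7 344.5] head [350.9 326.5] 19.540254592895508 handle ang 109.78 head-p1 ang 110.15 p1 [378.4 251.4] p2 [366.4 284.8]
pad [340 249  35  14 200]
L 107.0 handle end [ 377.7 -370.7] tip [ 354.5 -266.2] head [ 358.4 -284.4] 18.905729293823242 handle ang 102.62 head-p1 ang 102.56 p1 [ 374.7 -357.8] p2 [ 366.8 -322.4]
pw [194.90225564 157.84210526] ((194.88888549804688, 157.88888549804688), 6.5594258308410645) [[0.64879023 0.17544351 0.026     ]] [[0.64893558 0.1754076  0.026     ]]
```

```bash
python3 -m creep '[0.4,-0.014,0.033,-0.05,-0.02,0.4,-0.014,0.033,-0.05,0,0.4,0,0,-0.03,0,0.4,0,0,0,0]'; python3 - <<'E'
from h import *
c=read_camera("wrist"); save("w14",c["image"])
E
```

```text
time: 25.88
tool_pos: [0.378, 0.2684, 0.0714]
tool_rot: [3.111, -0.059, 1.919]
contact_force: [-0.9, -0.7, 0.5]
opening: 0.0563
```

View pics/w14.png

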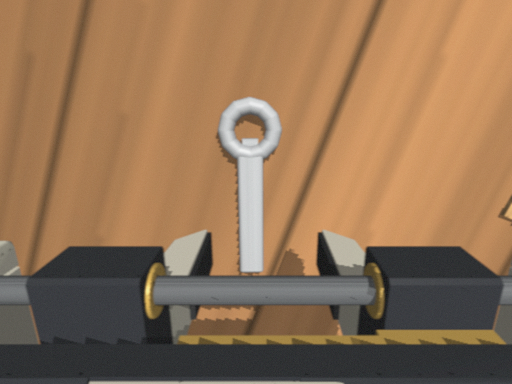

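```bash
python3 - <<'E'
from h import *
from scipy.spatial.transform import Rotation as Ro
from op import opener
c=read_camera("wrist"); o=telemetry.observe(); p=np.array(o["tool_pos"]);R=Ro.from_euler("xyz",o["tool_rot"]).as_matrix()
print(p,o["tool_rot"]); print("tcp,grasp,tip px",proj(c,np.array([p,p+R@[0,0,.006],p+R@[0,0,.025]])))
im=c["image"];I=im.astype(int);M=(I[...,2]>I[...,0]-20)&(I.max(2)>110); M[268:]=0; M[:,:212]=0;M[:,310:]=0
for s,ce,l in blobs(M,800): print(s); opener(c,l,.006)
E
```

```text
[0.37955711 0.26883591 0.07365355] [ 3.10575081 -0.05983258  1.91801836]
tcp,grasp,tip px [[265.02435454 274.7473315 ]
 [265.02210773 268.06796703]
 [265.01597873 249.847611  ]]
[ 217   98   63  170 4911]
L 111.9 handle end [381.8 237.9] tip [343.9 343.2] head [350.6 324.8] 19.948253631591797 handle ang 109.73 head-p1 ang 109.68 p1 [377.2 250.5] p2 [365.1 284.2]
```

```bash
python3 -m creep '[0.4,-0.008,-0.003,-0.035,0]'; python3 -m creep '[0.4,-0.002,0,-0.006,0]'
```

```text
time: 26.1
tool_pos: [0.3753, 0.267, 0.0413]
tool_rot: [3.096, -0.06, 1.918]
contact_force: [0.5, 0.6, -0.4]
opening: 0.039
time: 26.22
tool_pos: [0.3732, 0.2665, 0.0353]
tool_rot: [3.098, -0.06, 1.917]
contact_force: [-0.2, 0.8, 0.1]
opening: 0.037
```

```bash
python3 -m creep '[0.4,-0.001,0,-0.005,0]'; python3 -m creep '[0.1,0,0,-0.001,0,0.1,0,0,0,0,0.1,0,0,-0.001,0,0.1,0,0,0,0]' 35
```

```text
time: 26.35
tool_pos: [0.3736, 0.2669, 0.0316]
tool_rot: [3.095, -0.061, 1.917]
contact_force: [-0.0, -0.2, -0.9]
opening: 0.0366
time: 26.85
tool_pos: [0.3755, 0.2675, 0.0324]
tool_rot: [3.09, -0.061, 1.917]
contact_force: [-0.7, -0.3, -1.1]
opening: 0.015
```

```bash
python3 -m creep '[0.35,-0.002,0,0,0,0.35,0,0,-0.005,0]';python3 -m creep '[0.35,-0.001,0,-0.002,0]'
```

```text
time: 27.1
tool_pos: [0.3738, 0.2678, 0.0276]
tool_rot: [3.089, -0.061, 1.917]
contact_force: [-0.1, -0.2, 0.1]
opening: 0.0293
time: 27.22
tool_pos: [0.3739, 0.2681, 0.026]
tool_rot: [3.086, -0.061, 1.918]
contact_force: [1.1, -5.5, 22.2]
opening: 0.0317
```

```bash
python3 -m creep '[0.3,-0.001,-0.001,0.002,0,0.1,0,0,0,0,0.1,0,0,0,0,0.1,0,0,0,0]' 35
```

```text
time: 27.72
tool_pos: [0.3729, 0.267, 0.0277]
tool_rot: [3.086, -0.061, 1.918]
contact_force: [-0.3, -0.9, 3.5]
opening: 0.0156
```

```bash
python3 -m creep '[0.1,0,0,0.05,0,0.1,0,0,0.06,0,0.1,0.005,-0.03,0.06,0,0.1,0.005,-0.057,0,-0.01,0.1,0.005,-0.057,0,-0.01,0.1,0.005,-0.057,0,-0.01,0.1,0.005,-0.057,0,-0.01,0.1,0.005,-0.057,0,-0.01,0.1,0.005,-0.057,0,-0.01,0.1,0.005,-0.057,0,-0.01,0.1,0.005,-0.057,0,-0.01,0.1,0.005,-0.057,0,-0.01]'; python3 - <<'E'
from h import *
c=read_camera("wrist"); save("w15",c["image"])
E
```

```text
time: 29.22
tool_pos: [0.4185, -0.2878, 0.1955]
tool_rot: [3.089, -0.061, 1.831]
contact_force: [0.7, 1.1, -1.4]
opening: 0.0155
```

View pics/w15.png

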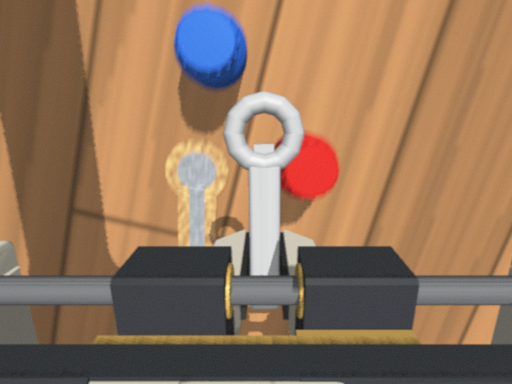

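```bash
python3 -m creep '[0.1,0.003,-0.05,0,-0.01,0.1,0.003,-0.05,0,-0.01,0.1,0,0,0,0]'; python3 - <<'E'
from op import *
c=read_camera("wrist"); save("w16",c["image"]); im=c["image"]; I=im.astype(int); o=telemetry.observe(); print(o["tool_pos"],o["tool_rot"])
M=(I[...,2]>I[...,0]-10)&(I.max(2)>90)&(I[...,2]<I[...,0]+60); M[235:]=0; M[:,:60]=0;M[:,228:]=0
for s,ce,l in blobs(M,500): print(s); opener(c,l,.004)
E
```

```text
time: 29.65
tool_pos: [0.4239, -0.3984, 0.1929]
tool_rot: [3.09, -0.059, 1.804]
contact_force: [-0.5, 0.3, -1.0]
opening: 0.0154
[ 0.42393932 -0.39646508  0.19285752] [ 3.0903843  -0.06039332  1.80573864]
[ 192   33   36  123 2492]
L 112.8 handle end [ 377.1 -375.7] tip [ 351.6 -265.7] head [ 357.  -284.4] 19.629255294799805 handle ang 101.68 head-p1 ang 102.12 p1 [ 373.7 -362.5] p2 [ 366.6 -327.8]
```

View pics/w16.png

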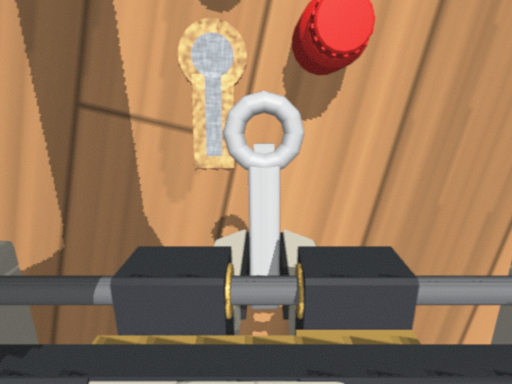

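```bash
python3 -m creep '[0.1,-0.028,0.027,-0.02,-0.01,0.1,-0.028,0.027,-0.04,-0.007,0.1,0,0,-0.03,0,0.1,0,0,0,0]'
```

```text
time: 30.2
tool_pos: [0.3657, -0.3342, 0.1007]
tool_rot: [3.091, -0.064, 1.792]
contact_force: [1.2, -0.6, -0.9]
opening: 0.0157
```

```bash
python3 -m creep '[0.1,0.004,-0.01,-0.03,-0.005]'; python3 -m creep '[0.1,0,0,-0.015,0]'; python3 - <<'E'
from h import *
c=read_camera("wrist"); save("w17",c["image"])
E
```

```text
time: 30.32
tool_pos: [0.3712, -0.3446, 0.0731]
tool_rot: [3.089, -0.06, 1.788]
contact_force: [1.0, 0.1, -1.4]
opening: 0.0157
time: 30.45
tool_pos: [0.3717, -0.3444, 0.0581]
tool_rot: [3.089, -0.06, 1.789]
contact_force: [-0.0, 0.2, -0.8]
opening: 0.0154
```

View pics/w17.png

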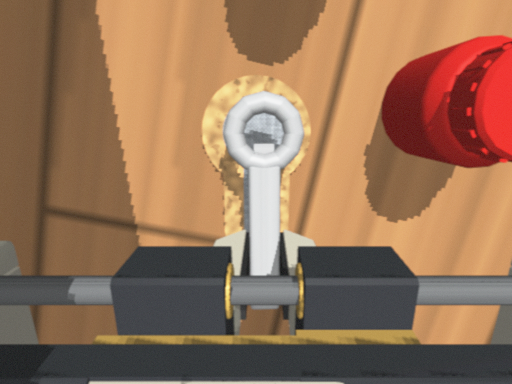

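```bash
python3 - <<'E'
from op import *
c=read_camera("wrist"); im=c["image"]; I=im.astype(int); print(telemetry.observe()["tool_pos"])
M=(np.ptp(I,axis=2)<25)&(I.min(2)>135); M[240:]=0; M[:,:215]=0; M[:,310:]=0
for s,ce,l in blobs(M,1000): print(s); opener(c,l,.0365)
for p in ([357,-284.4],[377.1-1.3,-375.7]): print(proj(c,[p[0]/1e3,p[1]/1e3,.004]))
E
```

```text
[ 0.3711585  -0.34368788  0.0577403 ]
[ 223   91   81  149 6537]
L 74.0 handle end [ 370.8 -334.8] tip [ 354.3 -262.7] head [ 358.6 -282.2] 20.046039581298828 handle ang 102.6 head-p1 ang 103.01 p1 [ 367.7 -321.6] p2 [ 359.8 -286.3]
[[256.71183638 134.53421995]]
[[255.80198108 280.19620851]]
```

```bash
python3 -m creep '[0.1,-0.001,-0.002,-0.014,-0.006]'; python3 -m creep '[0.1,-0.001,0,-0.006,0]'
```

```text
time: 30.68
tool_pos: [0.371, -0.3464, 0.0449]
tool_rot: [3.088, -0.059, 1.783]
contact_force: [0.0, 0.2, -1.7]
opening: 0.0156
time: 30.8
tool_pos: [0.3699, -0.3463, 0.0386]
tool_rot: [3.088, -0.059, 1.783]
contact_force: [0.5, 0.3, -0.9]
opening: 0.0153
```

```bash
python3 -m creep '[0.1,0,0.001,-0.004,0]'; python3 -m creep '[0.1,0,0,-0.002,0]'
```

```text
time: 30.92
tool_pos: [0.3699, -0.3453, 0.0345]
tool_rot: [3.088, -0.059, 1.783]
contact_force: [0.4, -0.3, -0.8]
opening: 0.0156
time: 31.05
tool_pos: [0.3698, -0.3453, 0.0324]
tool_rot: [3.088, -0.059, 1.783]
contact_force: [0.4, -1.0, -1.9]
opening: 0.0153
```

Just above contact. I'll check the alignment here before releasing.

```bash
python3 - <<'E'
from op import *
c=read_camera("wrist"); im=c["image"]; I=im.astype(int); save("w18",im,(150,40,380,250),3)
M=(np.ptp(I,axis=2)<25)&(I.min(2)>135); M[240:]=0; M[:,:215]=0; M[:,310:]=0
for s,ce,l in blobs(M,1000): print(s); opener(c,l,.0107)
E
```

```text
[ 222   91   82  149 6605]
L 74.6 handle end [ 369.7 -336.9] tip [ 353.2 -264.1] head [ 357.5 -283.3] 19.759506225585938 handle ang 102.03 head-p1 ang 102.5 p1 [ 366.5 -323.7] p2 [ 358.9 -288.2]
```

View pics/w18.png

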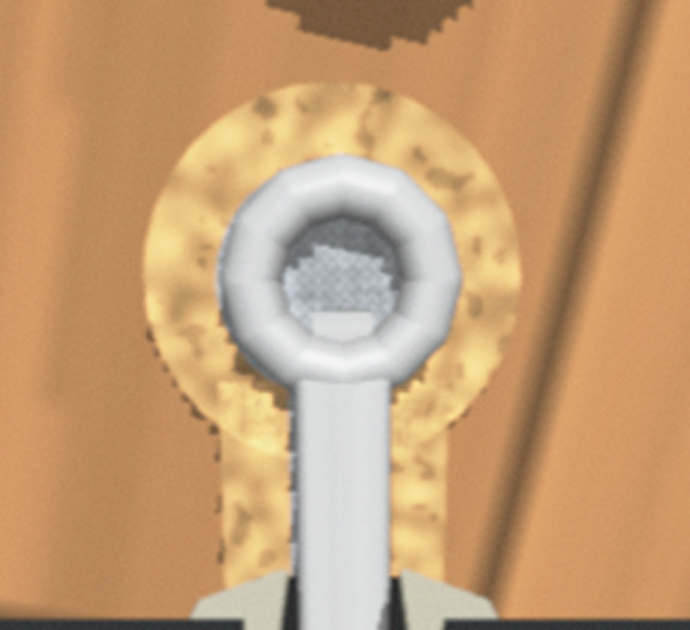

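```bash
python3 - <<'E'
from h import *
c=read_camera("wrist")
print(cast(c,[260.2,129.7],.004),cast(c,[263.4,129.3],.010),c["R"][:,2])
print("handle",cast(c,[(222+443)/6+150-.3,520/3+40],.004),cast(c,[(293+390)/6+150-.3,520/3+40],.0125))
E
```

```text
[[ 0.35622706 -0.28206827  0.004     ]] [[ 0.35741477 -0.2813641   0.01      ]] [ 0.05343168  0.23626988 -0.9702173 ]
handle [[ 0.36541738 -0.32516162  0.004     ]] [[ 0.36602393 -0.32236284  0.0125    ]]
```

```bash
python3 -m creep '[0.1,-0.001,-0.001,0,0]'; python3 -m creep '[0.1,0,0,-0.001,0]'
```

```text
time: 31.28
tool_pos: [0.3689, -0.3464, 0.0326]
tool_rot: [3.088, -0.058, 1.783]
contact_force: [-0.1, -0.1, -0.4]
opening: 0.0155
time: 31.4
tool_pos: [0.369, -0.3467, 0.0318]
tool_rot: [3.088, -0.058, 1.783]
contact_force: [-0.1, 0.5, 0.2]
opening: 0.0151
```

```bash
python3 -m creep '[0.1,0,0,-0.0005,0]'; python3 -m creep '[0.4,0,0,0,0,0.5,0,0,0,0]'; python3 -m creep '[0.5,0,0,0.05,0,0.5,0,0,0.05,0,0.5,0,-0.03,0.05,0,0.5,0,-0.03,0,0,0.5,0,0,0,0]'; python3 - <<'E'
from h import *
c=read_camera("wrist"); save("w19",c["image"]); print(telemetry.observe()["tool_pos"])
E
```

```text
time: 31.52
tool_pos: [0.369, -0.3467, 0.0317]
tool_rot: [3.088, -0.058, 1.783]
contact_force: [-2.3, 1.6, 5.8]
opening: 0.0153
time: 31.78
tool_pos: [0.3692, -0.3469, 0.0318]
tool_rot: [3.087, -0.057, 1.783]
contact_force: [0.8, 0.1, -0.5]
opening: 0.0311
time: 32.4
tool_pos: [0.3685, -0.4071, 0.1863]
tool_rot: [3.088, -0.058, 1.784]
contact_force: [-0.4, 0.6, -0.1]
opening: 0.0461
[ 0.36868606 -0.40616862  0.18640329]
```

View pics/w19.png

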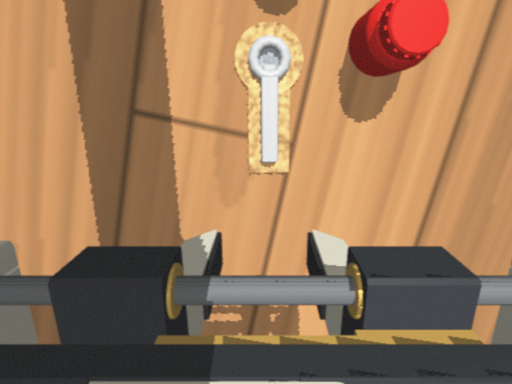

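```bash
python3 -m creep '[0.8,-0.055,-0.02,0.03,0,1,-0.055,-0.02,0.03,0,1,-0.055,-0.02,0,0,1,-0.05,-0.02,0,0,1,0,0,0,0]'; cat > fin.py <<'E'
from op import *
c=read_camera("top"); im=c["image"]; save("t20",im,(80,100,400,290),2.5); s=read_camera("side"); save("s20",s["image"],(100,60,400,384),1.8)
I=im.astype(int)
for s_,ce,l in blobs(masks(im)["green"],60): print("pw",cast(c,ce,.026),"pad .6485 .175")
M=(I[...,2]>I[...,0]-20)&(I.max(2)>135); M[:240]=0; M[270:]=0; M[:,:332]=0
for s_,ce,l in blobs(M,60): print("opener",s_); opener(c,l,.010)
E
python3 chk.py; python3 fin.py
```

```text
time: 33.08
tool_pos: [0.1529, -0.4799, 0.2426]
tool_rot: [3.088, -0.067, 1.79]
contact_force: [0.7, -0.1, -0.4]
opening: 0.0898
remote [ 93 175  49  15 611] ((571.45556640625, 408.18170166015625), (145.7111053466797, 39.358909606933594), 87.01499938964844) [571.6324884  408.32616459]
jar 190 172 [[0.44242693 0.1409983  0.079     ]]
jar 200 154 [[0.44278029 0.14058312 0.079     ]]
jar 210 125 [[0.44259715 0.14055476 0.079     ]]
pw [[0.64910988 0.17567672 0.026     ]] pad .6485 .175
opener [340 249  37  14 214]
L 112.3 handle end [ 378.7 -373.9] tip [ 354.5 -264.2] head [ 358.  -282.4] 19.00834083557129 handle ang 102.9 head-p1 ang 102.96 p1 [ 376.  -360.6] p2 [ 368.2 -326.2]
```

View pics/t20.png

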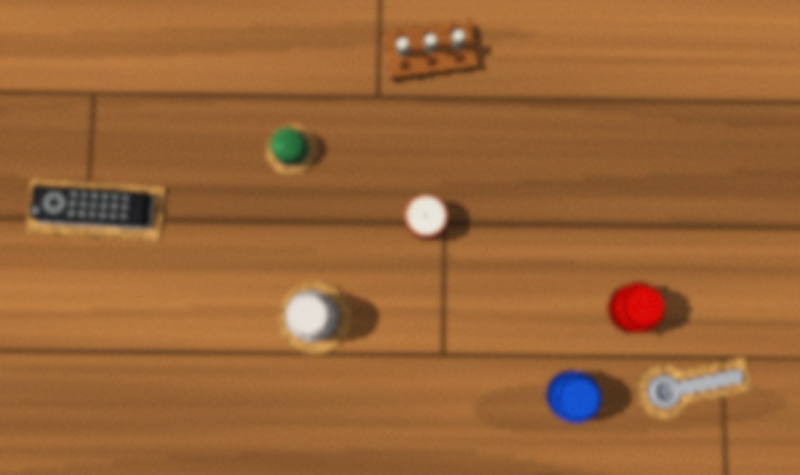

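View pics/s20.png

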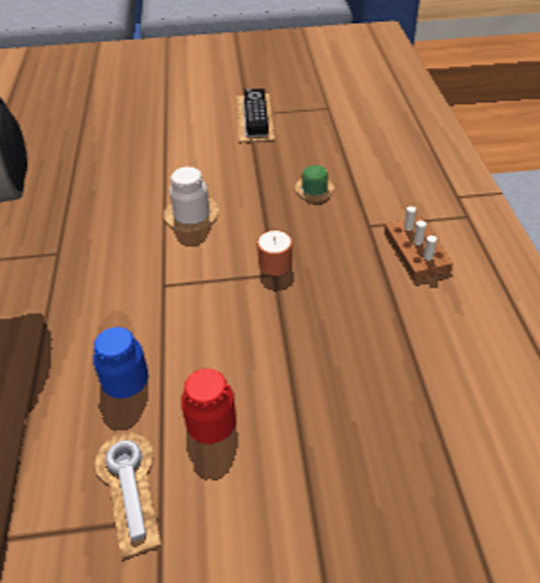

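```bash
python3 - <<'E'
import cv2
im=cv2.imread("pics/w19.png")[10:185,220:320]; cv2.imwrite("pics/w19z.png",cv2.resize(im,None,fx=3.4,fy=3.4,interpolation=cv2.INTER_CUBIC))
im=cv2.imread("pics/side0.png"); 
from h import *
c=read_camera("side"); save("s21z",c["image"],(220,100,300,180),7)
E
```

```text
(no output)
```

View pics/w19z.png

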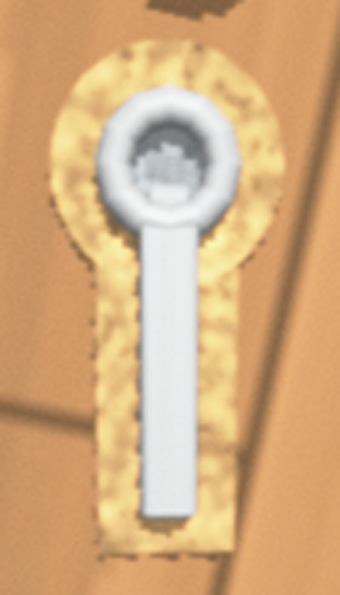

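View pics/s21z.png

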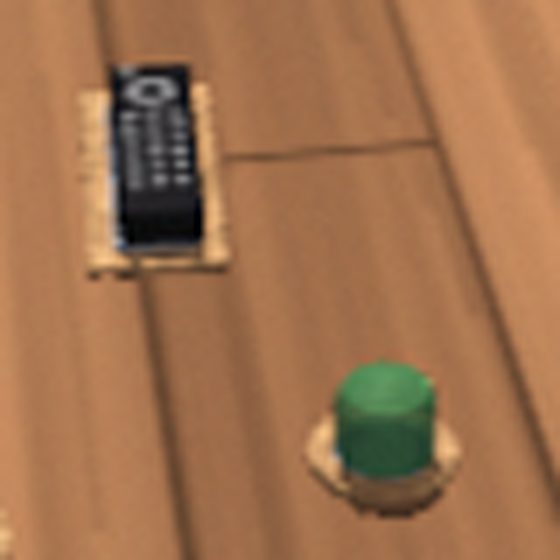

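```bash
python3 -c "
from cell import workorder; print(workorder.hand_in())"
```

```text
the job is handed in; nothing more can be done
None
```

All four items are on their cork pads, placed in the order jar, remote, paperweight, opener. I handed the job in at about 33 s, with the gripper open and the arm clear of everything.

| Item | Last check against its pad |
|---|---|
| Jar | Upright, within about 1 mm of centre. |
| Remote | About 1 mm towards +x of centre, and lined up within about 1°. |
| Paperweight | Within about 1 mm of centre. |
| Opener | Ring on the round end, angle within about 1°, visually centred in the close wrist view. |

- **Bystanders:** the peg board, the candle and the red and blue jars look unmoved in the final pictures.
- **Remote reading:** one automatic reading put the remote about 4 mm off along its length. That mask came out longer than the remote, taking in its end face and shadow. Reading the two ends separately put it within about 1 mm, so I left it.
- **Opener reading:** the top camera put the opener's head about 2 mm along the pad from where it had put the outline. The wrist close-up showed even margins, so I left it.
- **Tool tilt:** the last joint ran into its range limit on the way to the remote, which left the tool tilted by up to 5°. The tilt was mostly about the jaws' own axis. No grasp or placement suffered visibly.
- **Forces:** the highest force I saw was about 22 N, when a fingertip touched down at the opener.

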